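# Load a picture tile into the one-way display channel

## Robot

A 6-joint arm with a two-finger parallel gripper is mounted at the origin on the work surface. World frame = base frame: x ahead of the robot, y to its left, z up, the work surface at z = 0. Lengths are in m, angles in rad, forces in N, time in s.
With the tool pointing down it reaches from about 0.375 to 0.9 m from the base axis. Payload 3.1 kg.
Tool frame: the origin (TCP) lies midway between the tips of the shut fingers; the grasp point (between the pads) lies manip.grip_depth behind it (manip.grip_depth is the distance from the TCP to the grasp point, in m); z points along the fingers, y is the direction in which the jaws open and shut (so a half turn about z gives the same grasp; the last joint's range is limited). The gripper opens to 85 mm and grips with 20 to 120 N. Pads are 22 mm wide; open, the fingers measure 114 mm over their backs; the gripper's body (76 mm by 85 mm) begins 54 mm behind the grasp point. The pads swing forward as they close: fully open they stand 13 mm farther back than shut.
Start: joints at [1.05, 0.527, 1.433, -0, 1.181, -0.178], TCP at [0.209, 0.589, 0.231] pointing down, gripper open.
Joint ranges: [-3.08, 3.08], [-0.75, 2.2], [0.22, 2.44], [-1.43, 4.57], [0, 2.65], [-2.85, 2.85]. Speed limits (rad/s): [2.79, 2.79, 3.14, 3.14, 3.14, 3.14].

## Interface

Orientations are given as a unit quaternion [x, y, z, w].
In Python, from station import manip, vision gives the robot as it stands.
- The arm moves only by the shell command python3 -m crank 'ROWS' [FORCE]. ROWS is JSON, a list of rows, each an object with "grip": the closure, from 0 (fully open) to 1 (shut); "offset": the shift along the tool's x, y, z in mm, a list of three; "angular": the turn, a rotation vector about the tool's x, y, z in degrees, a list of three. A call has 1 to 10 rows; each row is the pose to reach, as a shift and turn from the pose commanded when the call began, along the tool's axes at that moment; what a row does not reach only later rows make up. A row lasts 1/10 s, in which the tool goes at most 50 mm and 8.59 degrees, less where a joint would pass 70% of its speed; a pose out of reach is approached as far as the arm can. A call with a gripper value outside its range is refused whole. The fingers move at their own pace and stop on an object; FORCE is the grip in N (left out, the last holds). Time passes only in rows, so rows that repeat a pose let the fingers close. It gives the time, the measured TCP pose, the force and the opening at its end, in the units of the state.
- manip.sense(): the state, without advancing time (a new reading comes with each control period).
- vision.snapshot(name): name is "side" or "top" or "wrist"; returns a dict with "pixels" (420x560x3 uint8, red, green, blue), "intrinsics" (3x3 intrinsics, pixels), "R" (3x3) and "t" (3): a world point X has camera coordinates R X + t. Camera axes: x right, y down, z forward; pixel columns grow to the right and rows downward; lengths in m; the calibration is good to about 2 mm. A picture is of the moment at which its call begins. There is no depth.
- manip.sign_off(): hands the job in, once; it reports no verdict.
The state is a dict: "t": time; "q": joint angles; "qd": joint speeds; "tau": joint torques, N m; "tcp_pos": TCP position; "tool_rot": TCP orientation; "force": force on the tool from outside, world axes, zero at the start; "ft_torque": the same for the moment, N m; "finger_gap": opening from 0.0 (shut) to 1.0 (fully open).
Only numpy, scipy, OpenCV 4.12 (cv2) and the standard library are available. Lean on these libraries where they do the work, as an engineer would, in place of code of your own. Each camera call takes 0.05 s, during which the arm holds its last target.

## Task

Take the picture tile from its wooden foot, stand it in the open loading end of the blue display stand's channel, and slide it along past the brass sprung pawl until the pawl clicks in behind it, then let go so that the tile stands upright in the channel, held between pawl and rubber buffer. The porcelain chips and the buffer has a hard stop close behind the click, so push gently: keep the tile's push on the stand below 35 N and stop as soon as the pawl has clicked. Leave the vase, the bird and the orange whale where they stand.

Things in the scene. Friction and masses are not known exactly. Their poses are not given: they have to be found in the camera images.
- tile: White porcelain picture tile (orange fruit, dark blue rim, same on both faces), 110 long (its x) by 12 thick (its y) by 80 high (its z), about 0.25 kg. Origin at the centre of its lower edge face. Starts upright in the slot of the foot; either end may lead.
- foot: Dark wooden foot, fixed, 130 (x) by 70 (y) base 12 high; the tile stands on it, lower edge 12 above the table, along the foot's x between two rails (inner gap 16, tops 24 above the table). Origin at the centre of the underside. Lift the tile straight up.
- stand: Blue display stand, fixed: base 320 (x) by 90 (y) by 20 high, origin at the centre of its underside, z up. Channel along x, centred on y = 0, 16 wide, floor 20 above the table, open above; +y wall up to 44 above the table, -y wall to 32. The tile travels towards +x. Pawl, buffer and end block sit on one steel carrier, clamped up to 15 mm either way of a mid setting; this is NOT measured.
- load_end (a point): On the channel floor of the stand at its x = -105: where the tile's origin goes when it is lowered in. Axes as the stand's. Yellow floor and outward-flared lips here, from stand x = -160 to -60 (lip tops 54 and 42 above the table). With the carrier at mid setting the pawl first touches when the tile's centre is about 26 mm beyond this point (11 to 41 mm over the settings).
- mid_click (a point): On the channel floor at stand x = 56: the tile's origin when the pawl clicks, IF the carrier is at its mid setting; truly up to 15 mm before or after. The rubber buffer is met 3 to 4 mm before the click and is rigid about 5 to 6 mm past it. Pawl drag 3 to 9 N, briefly up to 15 N as its ramp is met; buffer spring 1.2 N rising to 6.6 N. On letting go the buffer presses the tile back against the pawl.
- roof (a point): Centre of the underside of the end block's yellow roof, 106 above the table, at the carrier's mid setting (it moves with the carrier, this point does not). The roof is 46 long, 40 wide, 8 thick and covers the leading 18 mm of the seated tile, so the tile cannot be put in from above there.
- pawl (a joint): Brass sprung pawl on the stand's -y side, 34 to 46 above the table (its pivot pin to 48), rad: 0 = sprung out across the channel (free, or clicked behind the tile), about 0.15 to 0.25 while the tile's side holds it back.
- vase: Bystander: lilac vase, 68 wide, 95 high, behind the stand (its -y side). Origin at the centre of the underside.
- bird: Bystander: small black and white ceramic bird, 44 wide, 65 high, beside the foot. Origin at the centre of the underside.
- whale: Bystander: round orange ceramic whale, 60 wide (75 over its tail), 49 high, beside the foot. Origin at the centre of the underside.
There are look-alikes about, which are no part of the job. There is more than one size of the tile; the one meant has the size given above.

How it is judged:
On the way, in this order (a step that is already met when the one before it is completed fails the run):
1. the tile stands upright on the channel floor at the loading end, before the pawl (x of tile in the frame of stand between -0.17 and -0.06 m and y of tile in the frame of stand between -0.006 and 0.006 m and z of tile in the frame of stand below 0.026 m and angle between tile's own z axis and vertical below 0.12 rad), for 0.1 s.
2. the tile has been pushed through and the pawl has clicked in behind it (x of tile in the frame of stand above 0.03 m and value of joint pawl below 0.07 rad and y of tile in the frame of stand between -0.006 and 0.006 m and z of tile in the frame of stand below 0.026 m and angle between tile's own z axis and vertical below 0.12 rad and angle between the x axis of tile and the x axis of stand, either way round below 0.1 rad), for 0.2 s.
At the end, for the whole second after the job is handed in: The tile stands on the channel floor (within 6 mm of it and of the channel's centre line), upright within 0.12 rad and along the channel within 0.1 rad, its centre beyond x = 30 mm in the stand's frame with the pawl sprung back behind it (below 0.07 rad), at rest and let go (all of step 2 and linear speed of tile below 0.02 m/s and contact force between the fingers and tile below 0.1 N); the robot touches nothing.
It fails at once if the tile is pressed against the stand, its pawl, buffer or end block with more than 35 N (contact force between tile and stand above 35 N).
It fails at once if the vase is moved more than 20 mm or tipped (distance of vase from where it was at the start of the episode above 0.02 m or angle between vase's own z axis and vertical above 0.5 rad).
It fails at once if the bird is moved more than 20 mm or tipped (distance of bird from where it was at the start of the episode above 0.02 m or angle between bird's own z axis and vertical above 0.5 rad).
It fails at once if the whale is moved more than 20 mm or tipped (distance of whale from where it was at the start of the episode above 0.02 m or angle between whale's own z axis and vertical above 0.5 rad).
It also fails if it takes over 64 s, if anything falls off the work surface, if the arm or the gripper's body presses on something with over 40 N, if the wrist force passes 120 N, or if a joint passes its speed limit or range.

## Working session

There is one attempt and no reset: what is moved stays moved. The work goes in short steps, Python scripts to look and compute and a shell command to move; the robot and the scene stay as the last step left them, time stands still between calls to the robot, and variables do not carry over. Pictures are saved under pics/ and viewed, and the job is handed in when it is done.

```bash
mkdir -p pics; ls; python3 - <<'E'
from station import manip, vision
import cv2
print(manip.sense(), manip.grip_depth)
for n in ("side","top","wrist"):
    s=vision.snapshot(n); cv2.imwrite(f"pics/{n}0.png",s["pixels"][:,:,::-1]); print(n,s["intrinsics"],s["R"],s["t"])
E
```

```text
pics
{'t': 0.0, 'q': array([ 1.05050090e+00,  5.28503799e-01,  1.43388992e+00,  2.04221635e-05,
        1.18141631e+00, -1.78471312e-01]), 'qd': array([ 3.40145035e-04, -5.17328797e-04,  1.67913042e-05,  3.07452193e-04,
        1.69909931e-03,  7.03548672e-05]), 'tau': array([-2.23217874e-03, -4.42361140e+01, -1.78023487e+01, -4.25523904e-04,
        8.43916554e-03,  9.45591808e-06]), 'tcp_pos': array([0.20909276, 0.58822801, 0.23031445]), 'tool_rot': array([ 1.70084915e-01,  9.85428786e-01, -1.03847592e-03, -3.88397367e-04]), 'force': array([ 0.26929996, -0.60659661, -0.35531084]), 'ft_torque': array([0.03292162, 0.06075944, 0.01388183]), 'finger_gap': 0.9982852323919641} 0.0187
side [[467.09371913   0.         281.70184652]
 [  0.         467.09371913 203.76355171]
 [  0.           0.           1.        ]] [[ 0.92480906 -0.38012397 -0.01529607]
 [-0.238239   -0.54733117 -0.80229095]
 [ 0.29659801  0.74561006 -0.59673718]] [-0.50631523  0.2144064   0.96888691]
top [[520.73160896   0.         275.92239503]
 [  0.         520.73160896 210.42648754]
 [  0.           0.           1.        ]] [[ 0.02669997 -0.99958865  0.01047076]
 [-0.9957465  -0.02751841 -0.08792973]
 [ 0.0881817  -0.0080785  -0.99607165]] [-0.03154006  0.55145619  1.36034608]
wrist [[305.68058333   0.         282.0015628 ]
 [  0.         305.68058333 209.88441304]
 [  0.           0.           1.        ]] [[ 0.33445122  0.94240733 -0.00328658]
 [ 0.90378468 -0.31975229  0.28448502]
 [ 0.26704988 -0.09811673 -0.95867485]] [-0.62413235 -0.03898897  0.37986839]
```

View pics/side0.png

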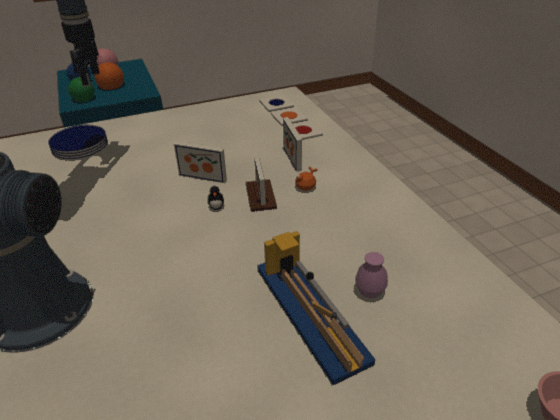

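View pics/top0.png

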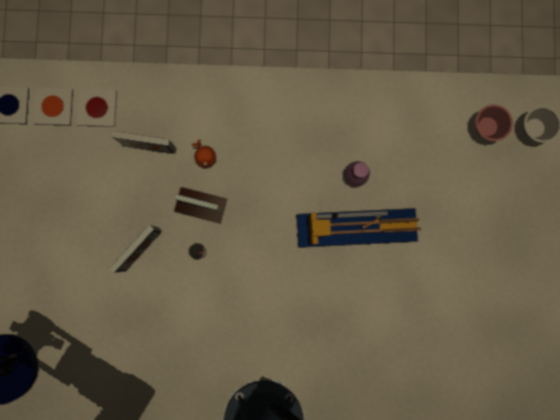

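View pics/wrist0.png

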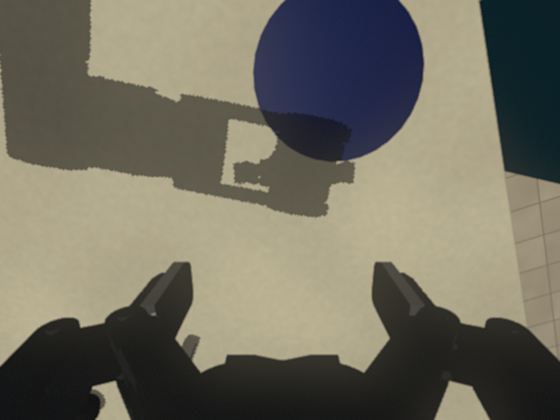

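The side view shows the tile in its foot at about (260,185), flanked by the whale (306,180) and bird (216,197). The stand runs from the end block (285,250) to the open end (355,365). In the top view, the foot is at (200,205) and the stand is at (357,227) with its roof on the left. I'll zoom in and measure.

```bash
cat > h.py <<'E'
import numpy as np, cv2
from station import manip, vision
def ray(s,u,v):
    K=s["intrinsics"];R=np.array(s["R"]);t=np.array(s["t"])
    d=R.T@np.linalg.solve(K,np.array([u,v,1.0])); return -R.T@t,d
def onz(s,u,v,z):
    c,d=ray(s,u,v); return c+d*(z-c[2])/d[2]
def proj(s,X):
    p=s["intrinsics"]@(np.array(s["R"])@np.array(X)+np.array(s["t"])); return p[:2]/p[2]
def tri(a,ua,b,ub):
    c1,d1=ray(a,*ua);c2,d2=ray(b,*ub);d1/=np.linalg.norm(d1);d2/=np.linalg.norm(d2)
    k=np.linalg.lstsq(np.c_[d1,-d2],c2-c1,rcond=None)[0]
    p,q=c1+k[0]*d1,c2+k[1]*d2; return (p+q)/2,np.linalg.norm(p-q)
def crop(s,u0,v0,u1,v1,k,name):
    cv2.imwrite("pics/"+name,cv2.resize(s["pixels"][v0:v1,u0:u1,::-1],None,fx=k,fy=k,interpolation=cv2.INTER_CUBIC))
def hsv(s): return cv2.cvtColor(np.ascontiguousarray(s["pixels"]),cv2.COLOR_RGB2HSV)
E
python3 - <<'E'
from h import *
import pickle
t=vision.snapshot("top"); s=vision.snapshot("side"); pickle.dump((t,s),open("s0.pkl","wb"))
crop(t,280,195,440,260,5,"tstand.png"); crop(t,100,120,250,280,3.7,"tfoot.png"); crop(s,240,220,400,390,3.5,"sstand.png")
crop(s,160,110,330,220,4.5,"sfoot.png")
H=hsv(t)
m=cv2.inRange(H,(105,120,30),(125,255,255)); m[:,:280]=0;m[:,440:]=0
m=cv2.morphologyEx(m,cv2.MORPH_CLOSE,np.ones((9,9)))
c=max(cv2.findContours(m,0,1)[0],key=cv2.contourArea); b=cv2.boxPoints(cv2.minAreaRect(c)); print(b)
for z in (.0,.02):
  W=np.array([onz(t,u,v,z) for u,v in b]);print(W.round(4), W.mean(0))
E
```

```text
[[317.40454 214.08508]
 [413.8369  208.94202]
 [415.4806  239.76102]
 [319.04822 244.90408]]
[[ 0.5474 -0.1293  0.    ]
 [ 0.5687 -0.3909  0.    ]
 [ 0.4852 -0.3956  0.    ]
 [ 0.4643 -0.1353  0.    ]] [ 0.51639719 -0.2627956   0.        ]
[[ 0.5458 -0.1275  0.02  ]
 [ 0.5667 -0.3854  0.02  ]
 [ 0.4844 -0.3901  0.02  ]
 [ 0.4638 -0.1335  0.02  ]] [ 0.51516623 -0.25912799  0.02      ]
```

View pics/tstand.png

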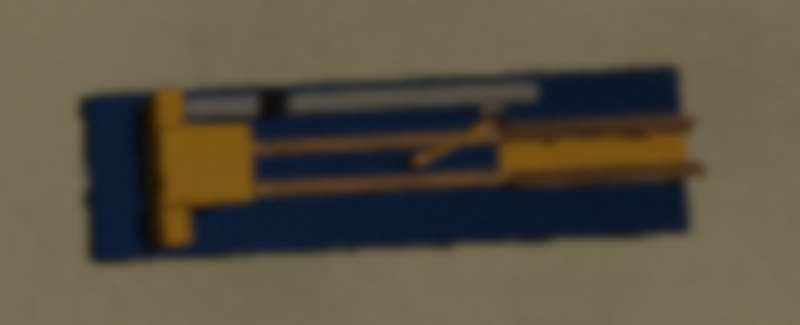

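View pics/tfoot.png

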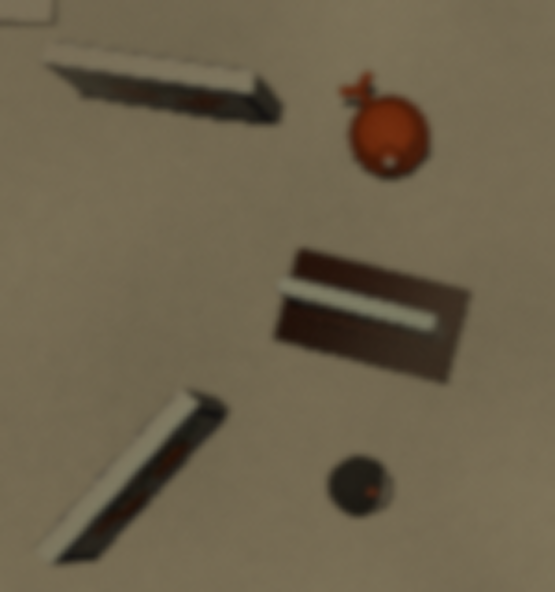

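View pics/sstand.png

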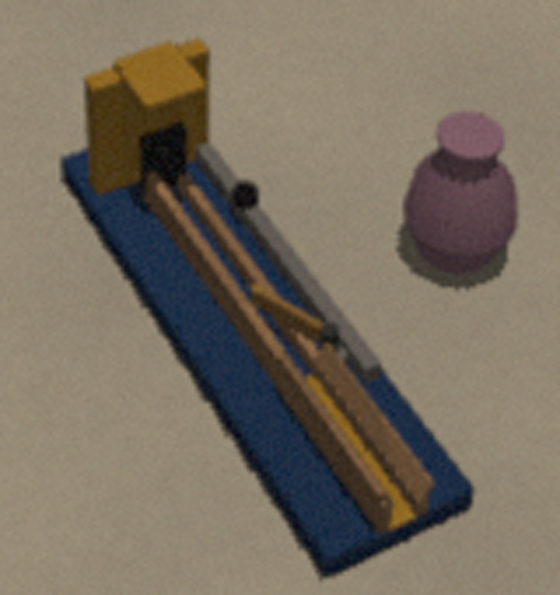

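View pics/sfoot.png

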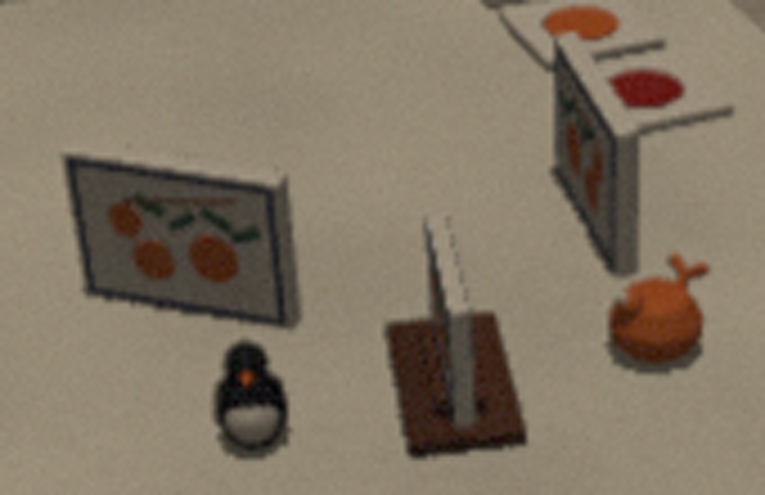

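The zooms show the foot (brown, crop centre about (372,315)) with the tile standing in it, and the two look-alike tiles. The stand's +x points to the roof, which is left in the image (about world +y), with the pawl and vase on the far side. Next I'll fit both precisely.

```bash
python3 - <<'E'
from h import *
import pickle
t,s=pickle.load(open("s0.pkl","rb"))
H=hsv(t)
def rect(m,z,mode=1):
    c=max(cv2.findContours(m,0,1)[0],key=cv2.contourArea).reshape(-1,2)
    W=np.array([onz(t,u,v,z)[:2] for u,v in c]).astype(np.float32)*1000
    return cv2.minAreaRect(W), cv2.boxPoints(cv2.minAreaRect(W))
# stand: anything unlike table
m=cv2.inRange(H,(0,100,0),(180,255,255)); m2=np.zeros_like(m); m2[195:260,285:432]=m[195:260,285:432]
m2=cv2.morphologyEx(cv2.morphologyEx(m2,cv2.MORPH_OPEN,np.ones((3,3))),cv2.MORPH_CLOSE,np.ones((5,5)))
print("stand",rect(m2,.02)); cv2.imwrite("pics/m.png",np.hstack([cv2.resize(m2[190:265,280:440],None,fx=3,fy=3)]))
print(H[227,300],H[215,380],H[250,350])
m=cv2.inRange(H,(0,110,0),(12,255,90))|cv2.inRange(H,(165,110,0),(180,255,90)); m3=np.zeros_like(m); m3[180:230,165:235]=m[180:230,165:235]
m3=cv2.morphologyEx(m3,cv2.MORPH_CLOSE,np.ones((9,9)))
print("foot",rect(m3,.012)); cv2.imwrite("pics/m2.png",cv2.resize(m3[170:240,160:240],None,fx=5,fy=5))
print(H[194,185],H[205,200],H[215,215],H[203,198],H[206,205])
print("tile top ends", [onz(t,100+a/3.7,120+b/3.7,.092).round(4) for a,b in ((282,287),(435,322))])
E
```

```text
stand (((516.2216186523438, -237.724365234375), (89.29000091552734, 322.7198486328125), 4.545795440673828), array([[ 458.92834,  -80.4104 ],
       [ 484.50574, -402.1151 ],
       [ 573.5149 , -395.03833],
       [ 547.9375 ,  -73.33362]], dtype=float32))
[108 189  50] [21 42 61] [ 21  75 116]
foot (((567.187255859375, 205.30789184570312), (86.16070556640625, 64.5318374633789), 77.27757263183594), array([[526.226  , 170.3911 ],
       [589.1735 , 156.17937],
       [608.1485 , 240.22469],
       [545.201  , 254.43642]], dtype=float32))
[ 10 177  39] [27 55 83] [ 16 109  54] [ 29  48 121] [28 50 96]
tile top ends [array([0.5718, 0.237 , 0.092 ]), array([0.5507, 0.1317, 0.092 ])]
```

View pics/m.png

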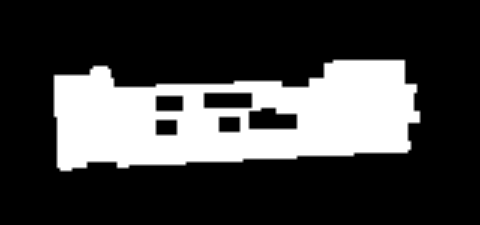

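View pics/m2.png

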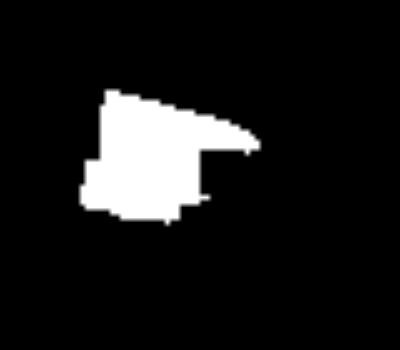

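```bash
cat >> h.py <<'E'
from scipy.spatial.transform import Rotation as Ro
def rel(target=None, yaw_y=None):
    "offset mm & turn deg about tool z from measured pose; yaw_y: desired yaw of tool y (deg)"
    st=manip.sense(); R=Ro.from_quat(st["tool_rot"]).as_matrix()
    out={}
    if target is not None: out["off"]=(R.T@(np.array(target)-st["tcp_pos"])*1000).round(2)
    cur=np.degrees(np.arctan2(R[1,1],R[0,1])); out["yaw"]=round(cur,2); out["pos"]=st["tcp_pos"].round(4); out["F"]=st["force"].round(2); out["gap"]=round(st["finger_gap"],3);out["t"]=st["t"]
    tz=R[:,2]; out["tilt"]=np.degrees(tz[:2]).round(2)
    if yaw_y is not None: 
        Rt=Ro.from_euler("z",yaw_y,degrees=True).as_matrix()@np.array([[0,1,0],[1,0,0],[0,0,-1.]])  # tool y-> along yaw
        Rt[:,0]=np.cross(Rt[:,1]*0+np.r_[np.cos(np.radians(yaw_y)),np.sin(np.radians(yaw_y)),0],[0,0,-1]); Rt[:,1]=[np.cos(np.radians(yaw_y)),np.sin(np.radians(yaw_y)),0]; Rt[:,2]=[0,0,-1]
        out["ang"]=np.degrees(Ro.from_matrix(R.T@Rt).as_rotvec()).round(2)
    return out
E
python3 - <<'E'
from h import *
print(rel([.561,.184,.26],-11.3))
s=vision.snapshot("wrist"); st=manip.sense();R=Ro.from_quat(st["tool_rot"]).as_matrix()
print(R.T@(-s["R"].T@s["t"]-st["tcp_pos"]), s["R"]@R)
E
```

```text
{'off': array([-466.96, -263.31,  -28.99]), 'yaw': np.float64(70.42), 'pos': array([0.2093, 0.5886, 0.2308]), 'F': array([ 0.08, -0.78,  0.46]), 'gap': 0.997, 't': 0.25, 'tilt': array([-0.03, -0.05]), 'ang': array([-5.000e-02,  3.000e-02,  8.172e+01])}
[ 0.07109169  0.00063375 -0.14261585] [[ 7.58096520e-04  9.99998401e-01  1.61947187e-03]
 [-9.58607750e-01  1.18782734e-03 -2.84727538e-01]
 [-2.84729007e-01 -1.33658733e-03  9.58607118e-01]]
```

```bash
python3 -m crank '[{"grip":0,"offset":[-467,-263,-29],"angular":[0,0,81.7]},{"grip":0,"offset":[-467,-263,-29],"angular":[0,0,81.7]},{"grip":0,"offset":[-467,-263,-29],"angular":[0,0,81.7]},{"grip":0,"offset":[-467,-263,-29],"angular":[0,0,81.7]},{"grip":0,"offset":[-467,-263,-29],"angular":[0,0,81.7]},{"grip":0,"offset":[-467,-263,-29],"angular":[0,0,81.7]},{"grip":0,"offset":[-467,-263,-29],"angular":[0,0,81.7]},{"grip":0,"offset":[-467,-263,-29],"angular":[0,0,81.7]},{"grip":0,"offset":[-467,-263,-29],"angular":[0,0,81.7]},{"grip":0,"offset":[-467,-263,-29],"angular":[0,0,81.7]}]'
python3 - <<'E'
from h import *
print(rel([.561,.184,.26],-11.3))
E
```

```text
t: 1.3
tcp_pos: [0.5383, 0.2104, 0.2586]
tool_rot: [0.775, 0.632, 0.0, -0.0]
force: [0.5, -0.2, 1.5]
finger_gap: 1.001
{'off': array([-21.35,  27.55,  -1.42]), 'yaw': np.float64(-11.55), 'pos': array([0.5383, 0.2104, 0.2586]), 'F': array([ 0.48, -0.23,  1.46]), 'gap': 1.001, 't': 1.3, 'tilt': array([0.01, 0.01]), 'ang': array([ 0.01, -0.02, -0.25])}
```

```bash
python3 -m crank '[{"grip":0,"offset":[-21.5,27.5,0],"angular":[0,0,0]},{"grip":0,"offset":[-21.5,27.5,0],"angular":[0,0,0]},{"grip":0,"offset":[-21.5,27.5,0],"angular":[0,0,0]}]'
python3 - <<'E'
from h import *
import pickle
print(rel([.561,.184,.26],-11.3))
s=vision.snapshot("wrist"); st=manip.sense(); pickle.dump((s,st),open("w1.pkl","wb"))
crop(s,0,0,560,420,1.4,"w1.png")
E
```

```text
t: 1.6
tcp_pos: [0.56, 0.1851, 0.258]
tool_rot: [0.774, 0.633, -0.0, -0.001]
force: [0.1, 0.2, -0.0]
finger_gap: 1.003
{'off': array([-0.83,  1.21, -2.02]), 'yaw': np.float64(-11.4), 'pos': array([0.56  , 0.1851, 0.258 ]), 'F': array([ 0.06,  0.2 , -0.04]), 'gap': 1.003, 't': 1.6, 'tilt': array([-0.07,  0.02]), 'ang': array([-0.07, -0.01, -0.1 ])}
```

View pics/w1.png

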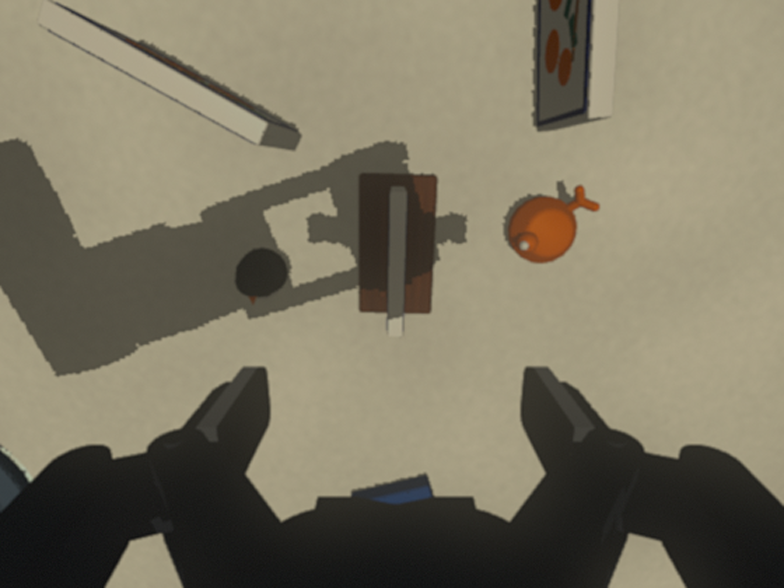

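The wrist view shows the tile's top edge from about (398,186) to (395,334) at 1.4x scale. The bird is on the left at (262,272) and the whale on the right at (545,228).

```bash
python3 - <<'E'
from h import *
import pickle
s,st=pickle.load(open("w1.pkl","rb"))
f=lambda u,v,z:onz(s,u/1.4,v/1.4,z)
P=[f(391,186,.092),f(407,186,.092),f(404,335,.092),f(387,335,.092)]
P=np.array(P);print(P.round(4)); c=P.mean(0); d=(P[0]+P[1]-P[2]-P[3])/2; print("c",c,np.linalg.norm(d),np.degrees(np.arctan2(d[1],d[0])))
F=np.array([f(360,174,.012),f(437,177,.012),f(432,313,.012),f(359,310,.012)]);print("foot",F.round(4),F.mean(0));d=(F[0]+F[1]-F[2]-F[3])/2;print(np.linalg.norm(d),np.degrees(np.arctan2(d[1],d[0])))
print("bird",f(262,272,.04),"whale",f(545,228,.03))
E
```

```text
[[0.5703 0.2437 0.092 ]
 [0.5813 0.2415 0.092 ]
 [0.5578 0.1319 0.092 ]
 [0.5449 0.1345 0.092 ]]
c [0.56359103 0.18789492 0.092     ] 0.11216174020121067 77.41921249221072
foot [[0.5442 0.2558 0.012 ]
 [0.6098 0.24   0.012 ]
 [0.5838 0.1166 0.012 ]
 [0.5157 0.1334 0.012 ]] [0.56337194 0.18645781 0.012     ]
0.12589614480614666 77.47747138226255
bird [0.44518803 0.19268395 0.04      ] whale [0.69253225 0.18050786 0.03      ]
```

```bash
python3 - <<'E'
from h import *
print(rel([.5613,.1772,.0553],-12.6))
E
```

```text
{'off': array([ -8.13,   4.09, 202.66]), 'yaw': np.float64(-11.31), 'pos': array([0.5592, 0.1859, 0.258 ]), 'F': array([ 0.18,  0.6 , -0.17]), 'gap': 0.999, 't': 1.65, 'tilt': array([-0.09,  0.02]), 'ang': array([-0.09, -0.  ,  1.29])}
```

```bash
python3 -m crank '[{"grip":0,"offset":[-8,4,40],"angular":[0,0,1.3]},{"grip":0,"offset":[-8,4,80],"angular":[0,0,1.3]},{"grip":0,"offset":[-8,4,120],"angular":[0,0,1.3]},{"grip":0,"offset":[-8,4,160],"angular":[0,0,1.3]},{"grip":0,"offset":[-8,4,190],"angular":[0,0,1.3]},{"grip":0,"offset":[-8,4,202],"angular":[0,0,1.3]},{"grip":0,"offset":[-8,4,202],"angular":[0,0,1.3]}]'
python3 - <<'E'
from h import *
print(rel([.5613,.1772,.0553],-12.6))
s=vision.snapshot("wrist")
crop(s,0,0,560,420,1.4,"w2.png")
E
```

```text
t: 2.35
tcp_pos: [0.5604, 0.1781, 0.055]
tool_rot: [0.78, 0.626, -0.002, -0.001]
force: [0.3, 0.5, -0.1]
finger_gap: 1.0
{'off': array([-0.71,  1.09, -0.34]), 'yaw': np.float64(-12.48), 'pos': array([0.5604, 0.1781, 0.055 ]), 'F': array([ 0.34,  0.52, -0.13]), 'gap': 1.0, 't': 2.35, 'tilt': array([-0.23, -0.02]), 'ang': array([-0.22,  0.07,  0.12])}
```

View pics/w2.png

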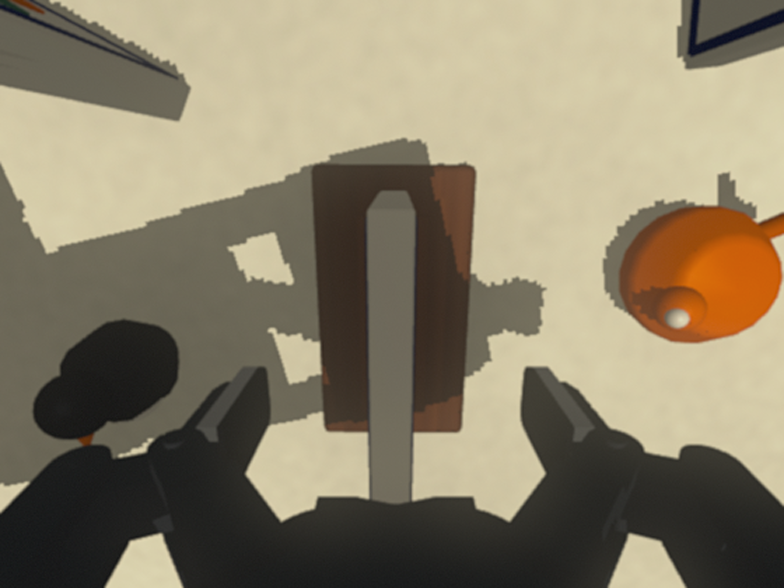

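The tile sits between the open jaws, parallel to them and about 1 mm to the left (391 against 395). I'll shift slightly and close.

```bash
python3 -m crank '[{"grip":0,"offset":[0,-1,0],"angular":[0,0,0]},{"grip":0.9,"offset":[0,-1,0],"angular":[0,0,0]},{"grip":1,"offset":[0,-1,0],"angular":[0,0,0]},{"grip":1,"offset":[0,-1,0],"angular":[0,0,0]},{"grip":1,"offset":[0,-1,0],"angular":[0,0,0]},{"grip":1,"offset":[0,-1,0],"angular":[0,0,0]},{"grip":1,"offset":[0,-1,0],"angular":[0,0,0]},{"grip":1,"offset":[0,-1,0],"angular":[0,0,0]}]' 40
python3 - <<'E'
from h import *
print(rel([.5613,.1772,.0553],-12.6))
E
```

```text
t: 3.2
tcp_pos: [0.5613, 0.1772, 0.0564]
tool_rot: [0.78, 0.625, -0.0, -0.0]
force: [-0.6, -0.8, 1.5]
finger_gap: 0.137
{'off': array([-0.04,  0.06,  1.14]), 'yaw': np.float64(-12.6), 'pos': array([0.5613, 0.1772, 0.0564]), 'F': array([-0.62, -0.76,  1.47]), 'gap': 0.137, 't': 3.2, 'tilt': array([-0.01, -0.  ]), 'ang': array([-0.01,  0.  ,  0.  ])}
```

```bash
python3 -m crank '[{"grip":1,"offset":[0,-1,-15],"angular":[0,0,0]},{"grip":1,"offset":[0,-1,-40],"angular":[0,0,0]},{"grip":1,"offset":[0,-1,-80],"angular":[0,0,0]},{"grip":1,"offset":[0,-1,-120],"angular":[0,0,0]},{"grip":1,"offset":[0,-1,-160],"angular":[0,0,0]},{"grip":1,"offset":[0,-1,-160],"angular":[0,0,0]},{"grip":1,"offset":[0,-1,-160],"angular":[0,0,0]}]' 40
python3 - <<'E'
from h import *
import pickle
t,_=pickle.load(open("s0.pkl","rb"))
# stand from hand-picked top-view corners, z=.02
C=np.array([onz(t,280+a/5,195+b/5,.02) for a,b in ((80,100),(678,68),(690,230),(92,262))]);print(C.round(4),C.mean(0))
d=(C[0]+C[3]-C[1]-C[2])/2;print(np.linalg.norm(d),np.degrees(np.arctan2(d[1],d[0])),np.linalg.norm(C[0]-C[3]))
yw=np.degrees(np.arctan2(d[1],d[0])); ux=d/np.linalg.norm(d)
# view pose: above loading end
L=C.mean(0)-.105*ux; print("load",L); T=L-.010*ux; T[2]=.216
print(rel(T,yw-90))
s=vision.snapshot("wrist"); crop(s,0,0,560,420,1.4,"w3.png")
E
```

```text
t: 3.9
tcp_pos: [0.5602, 0.1776, 0.2173]
tool_rot: [0.78, 0.625, 0.001, 0.0]
force: [-0.4, 1.1, -3.3]
finger_gap: 0.132
[[ 0.5417 -0.0704  0.02  ]
 [ 0.5677 -0.3902  0.02  ]
 [ 0.4813 -0.3968  0.02  ]
 [ 0.4557 -0.0788  0.02  ]] [ 0.51162427 -0.23405854  0.02      ]
0.3198987019468529 94.62117778012896 0.08641771905555047
load [ 0.52008384 -0.3387172   0.02      ]
{'off': array([-522.19,   76.19,    1.25]), 'yaw': np.float64(-12.57), 'pos': array([0.5602, 0.1776, 0.2173]), 'F': array([-0.41,  1.05, -3.34]), 'gap': 0.132, 't': 3.9, 'tilt': array([0.09, 0.  ]), 'ang': array([ 9.000e-02, -1.000e-02, -1.719e+01])}
```

View pics/w3.png

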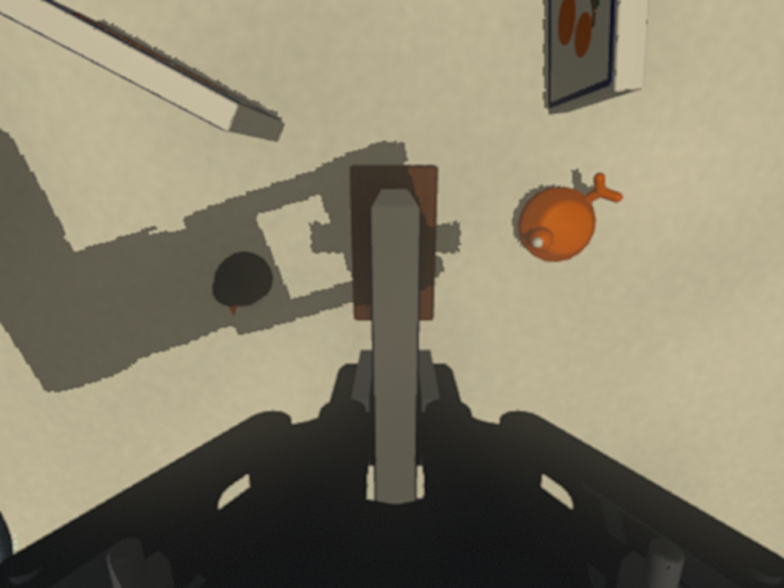

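The tile is held straight and the bird and whale are undisturbed. I'll move on to the loading end.

```bash
python3 -m crank '[{"grip":1,"offset":[-40,6,0],"angular":[0,0,-2]},{"grip":1,"offset":[-90,13,0],"angular":[0,0,-4]},{"grip":1,"offset":[-140,20,0],"angular":[0,0,-6]},{"grip":1,"offset":[-190,28,0],"angular":[0,0,-8]},{"grip":1,"offset":[-240,35,0],"angular":[0,0,-10]},{"grip":1,"offset":[-290,42,0],"angular":[0,0,-12]},{"grip":1,"offset":[-340,49,0],"angular":[0,0,-14]},{"grip":1,"offset":[-390,57,0],"angular":[0,0,-16]},{"grip":1,"offset":[-440,64,0],"angular":[0,0,-17.2]},{"grip":1,"offset":[-480,70,0],"angular":[0,0,-17.2]}]' 40
python3 -m crank '[{"grip":1,"offset":[-30,0,0],"angular":[0,0,0]},{"grip":1,"offset":[-42,-5,0],"angular":[0,0,0]},{"grip":1,"offset":[-42,-5,0],"angular":[0,0,0]},{"grip":1,"offset":[-42,-5,0],"angular":[0,0,0]}]' 40
python3 - <<'E'
from h import *
import pickle
print(rel([.5209,-.3487,.216],4.6))
w=vision.snapshot("wrist"); crop(w,0,0,560,420,1.4,"w4.png");pickle.dump((w,manip.sense()),open("w4.pkl","wb"))
t=vision.snapshot("top"); crop(t,280,195,440,260,5,"t4.png")
E
```

```text
t: 4.95
tcp_pos: [0.5222, -0.3077, 0.2134]
tool_rot: [0.678, 0.735, -0.0, -0.003]
force: [0.1, -0.3, -3.1]
finger_gap: 0.137
t: 5.35
tcp_pos: [0.5215, -0.3463, 0.2147]
tool_rot: [0.678, 0.735, 0.0, -0.002]
force: [-0.9, 0.0, -2.0]
finger_gap: 0.136
{'off': array([-2.37, -0.76, -1.34]), 'yaw': np.float64(4.62), 'pos': array([ 0.5215, -0.3463,  0.2147]), 'F': array([-0.9 ,  0.05, -1.99]), 'gap': 0.136, 't': 5.35, 'tilt': array([-0.17,  0.23]), 'ang': array([-0.15, -0.25,  0.02])}
```

View pics/w4.png

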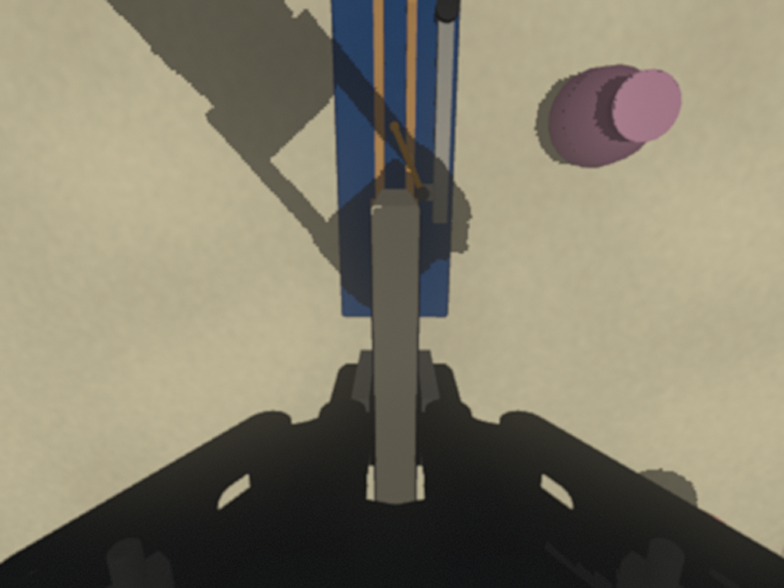

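View pics/t4.png

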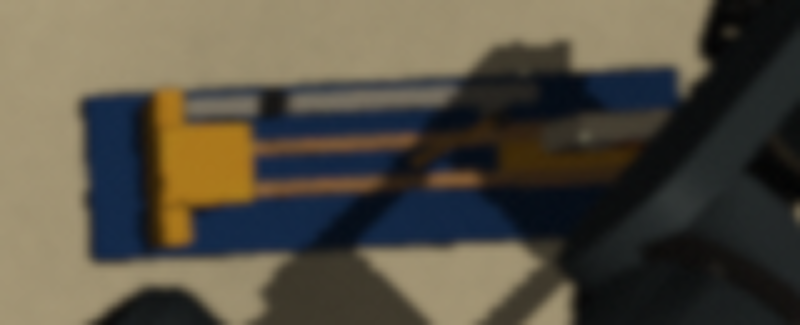

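The wrist view shows the stand below: its open-end corners are at (342,317) and (448,317), and the wall lines are at columns 378 and 411 near the top. The vase is clear on the right. Next I'll compute the channel's centre line relative to the held tile from this same image.

```bash
python3 - <<'E'
from h import *
import pickle
w,st=pickle.load(open("w4.pkl","rb"))
crop(w,220,0,350,240,2.5,"w4z.png")
H=hsv(w)
for v in (10,20,60,90,140,200,220):
    r=H[v,220:350]; b=((r[:,0]>100)&(r[:,0]<125)&(r[:,1]>110)); x=np.where(b)[0]+220
    print(v,x.min() if len(x) else None,x.max() if len(x) else None)
    if len(x):
        a=onz(w,x.min()-.0,v+.5,.02);c=onz(w,x.max()+1,v+.5,.02);print("   ",a.round(4),c.round(4),((a+c)/2).round(4),np.linalg.norm(a-c).round(4))
E
```

```text
10 238 310
    [ 0.4658 -0.1767  0.02  ] [ 0.5361 -0.1711  0.02  ] [ 0.5009 -0.1739  0.02  ] 0.0705
20 238 326
    [ 0.4661 -0.1853  0.02  ] [ 0.5526 -0.1783  0.02  ] [ 0.5093 -0.1818  0.02  ] 0.0867
60 240 324
    [ 0.4696 -0.2206  0.02  ] [ 0.5549 -0.2137  0.02  ] [ 0.5123 -0.2172  0.02  ] 0.0856
90 241 323
    [ 0.4718 -0.2488  0.02  ] [ 0.5573 -0.2419  0.02  ] [ 0.5146 -0.2453  0.02  ] 0.0857
140 243 251
    [ 0.4762 -0.2991  0.02  ] [ 0.4859 -0.2983  0.02  ] [ 0.481  -0.2987  0.02  ] 0.0097
200 301 318
    [ 0.5452 -0.3606  0.02  ] [ 0.5657 -0.3589  0.02  ] [ 0.5555 -0.3597  0.02  ] 0.0205
220 301 310
    [ 0.5476 -0.3845  0.02  ] [ 0.5592 -0.3835  0.02  ] [ 0.5534 -0.384   0.02  ] 0.0116
```

View pics/w4z.png

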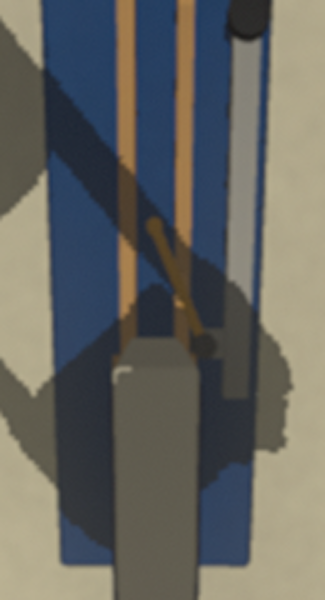

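```bash
python3 - <<'E'
from h import *
print(rel([.5218,-.3481,.112],4.6))
E
```

```text
{'off': array([ -2.36,  -0.45, 103.62]), 'yaw': np.float64(4.72), 'pos': array([ 0.5222, -0.346 ,  0.2156]), 'F': array([ 0.22,  0.41, -2.74]), 'gap': 0.136, 't': 5.45, 'tilt': array([-0.1 ,  0.14]), 'ang': array([-0.08, -0.14,  0.12])}
```

```bash
python3 -m crank '[{"grip":1,"offset":[-2,0,25],"angular":[0,0,0]},{"grip":1,"offset":[-2,-0.4,55],"angular":[0,0,0]},{"grip":1,"offset":[-2,-0.4,85],"angular":[0,0,0]},{"grip":1,"offset":[-2,-0.4,103],"angular":[0,0,0]},{"grip":1,"offset":[-2,-0.4,103],"angular":[0,0,0]},{"grip":1,"offset":[-2,-0.4,103],"angular":[0,0,0]}]' 40
python3 - <<'E'
from h import *
import pickle
print(rel([.5218,-.3481,.112],4.6))
w=vision.snapshot("wrist"); crop(w,0,0,560,420,1.4,"w5.png");pickle.dump((w,manip.sense()),open("w5.pkl","wb")); crop(w,220,0,350,240,2.5,"w5z.png")
s=vision.snapshot("side"); crop(s,240,220,400,390,3.5,"s5.png"); pickle.dump(s,open("s5.pkl","wb"))
E
```

```text
t: 6.05
tcp_pos: [0.5228, -0.3494, 0.1137]
tool_rot: [0.677, 0.736, 0.0, -0.0]
force: [-0.3, -0.0, -2.1]
finger_gap: 0.137
{'off': array([ 1.38, -0.91,  1.72]), 'yaw': np.float64(4.71), 'pos': array([ 0.5228, -0.3494,  0.1137]), 'F': array([-0.25, -0.02, -2.07]), 'gap': 0.137, 't': 6.05, 'tilt': array([0.  , 0.01]), 'ang': array([ 0.  , -0.01,  0.11])}
```

View pics/w5.png

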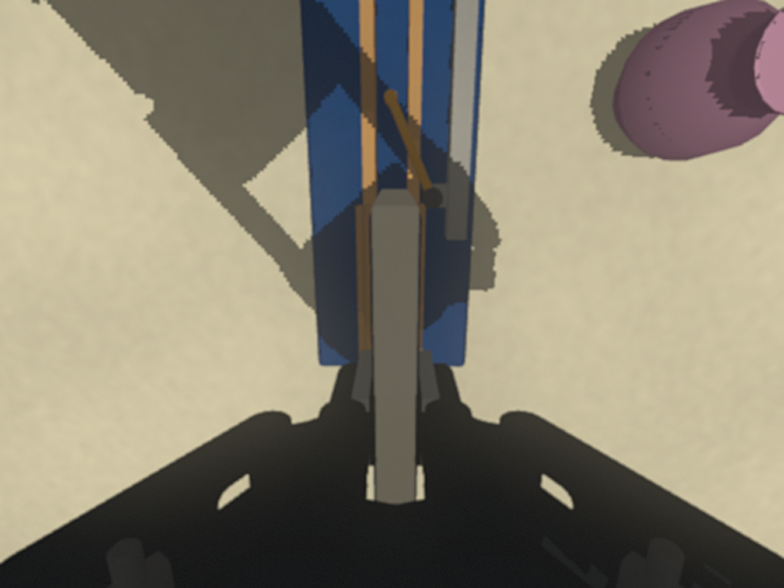

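View pics/s5.png

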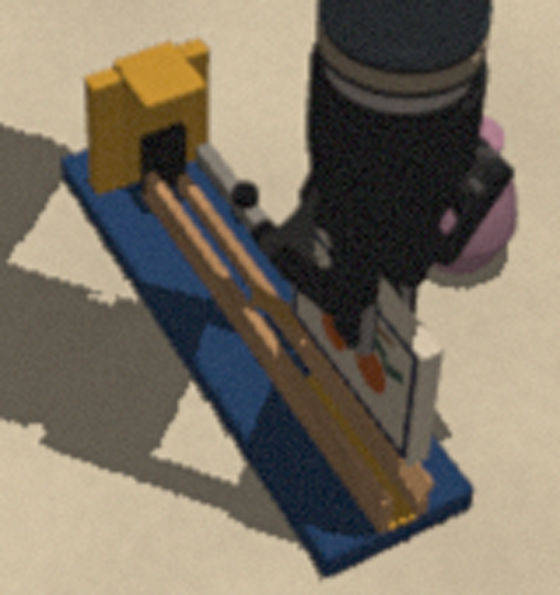

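View pics/w5z.png

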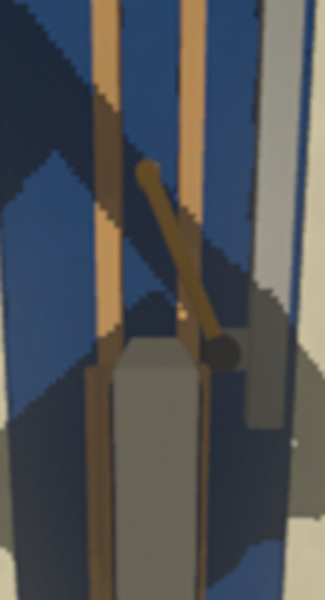

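```bash
python3 - <<'E'
from h import *
import pickle
w,st=pickle.load(open("w5.pkl","rb"))
f=lambda a,b,z:onz(w,220+a/2.5,b/2.5,z)
H=hsv(w); 
pts=[]
for v in (5,15,25,35):
    r=H[v,240:320]; b=(r[:,0]<22)&(r[:,1]>90); x=np.where(b)[0]+240
    g=np.split(x,np.where(np.diff(x)>3)[0]+1); g=[(q[0],q[-1]+1) for q in g if len(q)>3]; print(v,g)
    if len(g)>=2:
        l,r_=g[0][1],g[1][0]
        a=onz(w,l,v+.5,.044); c=onz(w,r_,v+.5,.032); print(a.round(4),c.round(4),np.linalg.norm((a-c)[:2])); pts.append(((a+c)/2)[:2])
pts=np.array(pts);print(pts); p=np.polyfit(pts[:,1],pts[:,0],1);print(p,np.degrees(np.arctan(-p[0])))
x0=pts.mean(0); k=-np.tan(np.radians(4.6))
z=st["tcp_pos"][2]; print("z",z)
top=(f(116,368,z+.0367)+f(195,368,z+.0367))/2; bot=(f(127,338,z-.0433)+f(183,338,z-.0433))/2
print("tile lead end top",top,"bot",bot)
for q in (top,bot,st["tcp_pos"]): print("tile minus channel x:", q[0]-(x0[0]+k*(q[1]-x0[1])))
E
```

```text
5 [(np.int64(257), np.int64(268)), (np.int64(293), np.int64(302))]
[ 0.5044 -0.2123  0.044 ] [ 0.5196 -0.2073  0.032 ] 0.015912710674367437
15 [(np.int64(257), np.int64(268)), (np.int64(292), np.int64(302))]
[ 0.5048 -0.2176  0.044 ] [ 0.5194 -0.213   0.032 ] 0.015341624058493772
25 [(np.int64(258), np.int64(268)), (np.int64(292), np.int64(301))]
[ 0.5052 -0.223   0.044 ] [ 0.52   -0.2186  0.032 ] 0.015398731360691944
35 [(np.int64(258), np.int64(268)), (np.int64(292), np.int64(301))]
[ 0.5056 -0.2284  0.044 ] [ 0.5205 -0.2244  0.032 ] 0.01546372714918168
[[ 0.51200685 -0.20981917]
 [ 0.51213179 -0.21528081]
 [ 0.51258239 -0.22080614]
 [ 0.51304051 -0.22642375]]
[-0.06425773  0.4984269 ] 3.676641804905496
z 0.11456449866171359
tile lead end top [ 0.51928401 -0.28612298  0.1512645 ] bot [ 0.51912422 -0.28624584  0.0712645 ]
tile minus channel x: 0.0013692173843720123
tile minus channel x: 0.0011995456002447114
tile minus channel x: 0.0002014569798236554
```

The channel gap measures 15.5 mm against 16 expected, and the tile is about 1 mm too far to the right. I'll correct that and lower.

```bash
python3 -m crank '[{"grip":1,"offset":[0,-0.8,8],"angular":[0,0,0]},{"grip":1,"offset":[0,-0.8,18],"angular":[0,0,0]},{"grip":1,"offset":[0,-0.8,27],"angular":[0,0,0]},{"grip":1,"offset":[0,-0.8,35],"angular":[0,0,0]},{"grip":1,"offset":[0,-0.8,41],"angular":[0,0,0]},{"grip":1,"offset":[0,-0.8,46],"angular":[0,0,0]},{"grip":1,"offset":[0,-0.8,46],"angular":[0,0,0]},{"grip":1,"offset":[0,-0.8,46],"angular":[0,0,0]}]' 40
python3 - <<'E'
from h import *
print(rel([.521,-.3500,.0643],4.6))
w=vision.snapshot("wrist"); crop(w,220,0,350,240,2.5,"w6z.png")
s=vision.snapshot("side"); crop(s,240,220,400,390,3.5,"s6.png")
E
```

```text
t: 6.95
tcp_pos: [0.5215, -0.3506, 0.0673]
tool_rot: [0.678, 0.735, -0.0, 0.0]
force: [-0.4, -0.5, -3.5]
finger_gap: 0.137
{'off': array([ 0.66, -0.48,  2.95]), 'yaw': np.float64(4.61), 'pos': array([ 0.5215, -0.3506,  0.0673]), 'F': array([-0.42, -0.46, -3.5 ]), 'gap': 0.137, 't': 6.95, 'tilt': array([ 0., -0.]), 'ang': array([0.  , 0.  , 0.01])}
```

View pics/w6z.png

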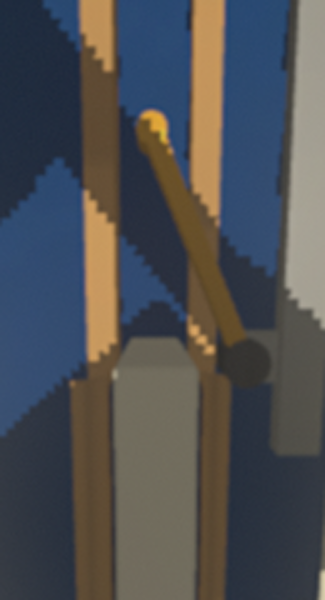

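View pics/s6.png

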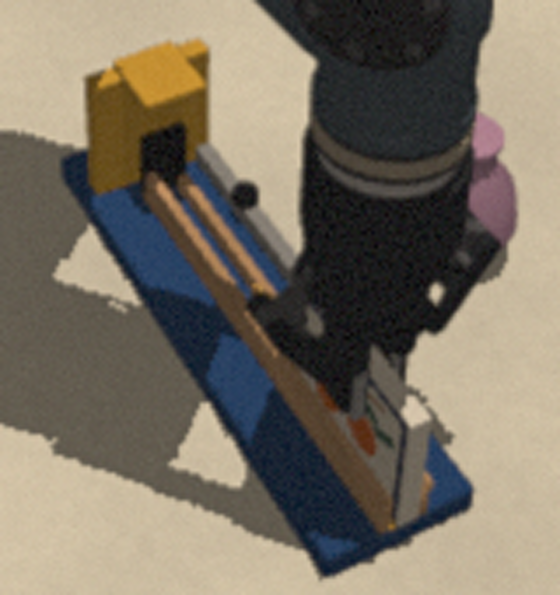

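The tile is inside the lips with no contact force. I'll feel for the floor next.

```bash
python3 -m crank '[{"grip":1,"offset":[0,0,1],"angular":[0,0,0]},{"grip":1,"offset":[0,0,2],"angular":[0,0,0]},{"grip":1,"offset":[0,0,2],"angular":[0,0,0]}]' 40
python3 -m crank '[{"grip":1,"offset":[0,0,0.6],"angular":[0,0,0]},{"grip":1,"offset":[0,0,0.6],"angular":[0,0,0]}]' 40
python3 -m crank '[{"grip":1,"offset":[0,0,0.5],"angular":[0,0,0]},{"grip":1,"offset":[0,0,0.5],"angular":[0,0,0]}]' 40
```

```text
t: 7.35
tcp_pos: [0.5214, -0.3505, 0.0653]
tool_rot: [0.678, 0.735, -0.0, -0.0]
force: [1.0, 0.3, -2.2]
finger_gap: 0.133
t: 7.55
tcp_pos: [0.5215, -0.3505, 0.0647]
tool_rot: [0.678, 0.735, -0.0, -0.0]
force: [0.1, 0.1, -1.8]
finger_gap: 0.131
t: 7.75
tcp_pos: [0.5215, -0.3506, 0.0645]
tool_rot: [0.678, 0.735, -0.0, 0.0]
force: [-0.1, 1.2, -0.7]
finger_gap: 0.135
```

```bash
python3 -m crank '[{"grip":1,"offset":[0,0,0.4],"angular":[0,0,0]},{"grip":1,"offset":[0,0,0.4],"angular":[0,0,0]}]' 40
python3 -m crank '[{"grip":1,"offset":[0,0,0.4],"angular":[0,0,0]},{"grip":1,"offset":[0,0,0.4],"angular":[0,0,0]}]' 40
python3 - <<'E'
from h import *
import numpy as np
fs=[]
for i in range(3):
    w=vision.snapshot("wrist"); fs.append(manip.sense()["force"])
print(np.array(fs).round(1)); print(rel(yaw_y=4.6))
crop(w,220,0,350,240,2.5,"w7z.png")
s=vision.snapshot("side"); crop(s,300,290,400,390,6,"s7.png")
E
```

```text
t: 7.95
tcp_pos: [0.5215, -0.3506, 0.0645]
tool_rot: [0.678, 0.735, -0.0, 0.0]
force: [-2.4, 0.4, 3.6]
finger_gap: 0.137
t: 8.15
tcp_pos: [0.5215, -0.3506, 0.0645]
tool_rot: [0.678, 0.735, -0.0, 0.0]
force: [-0.6, 1.1, 5.6]
finger_gap: 0.134
[[-1.9  0.7  5.9]
 [-1.2  1.3  6.2]
 [-1.2  0.8  6.2]]
{'yaw': np.float64(4.62), 'pos': array([ 0.5215, -0.3506,  0.0645]), 'F': array([-1.15,  0.81,  6.16]), 'gap': 0.132, 't': 8.3, 'tilt': array([ 0.02, -0.02]), 'ang': array([0.01, 0.02, 0.02])}
```

View pics/w7z.png

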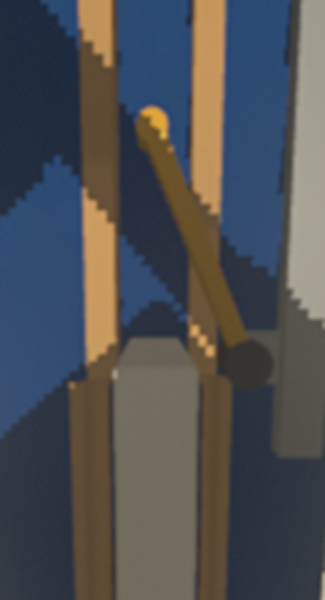

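View pics/s7.png

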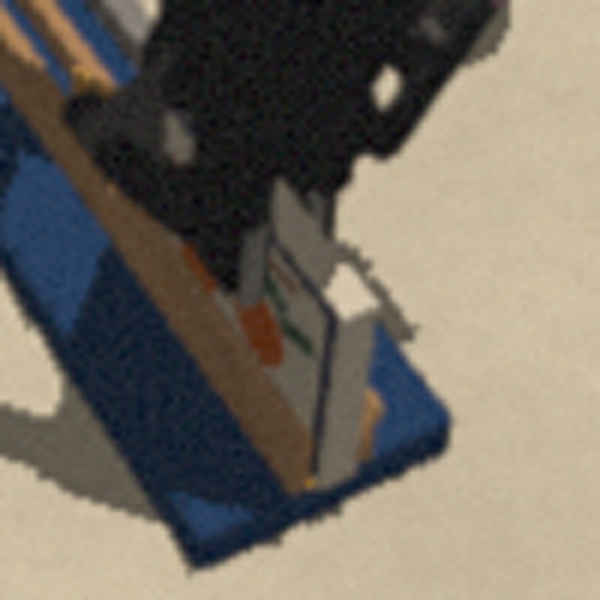

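```bash
python3 -m crank '[{"grip":1,"offset":[0,0,-0.6],"angular":[0,0,0]},{"grip":1,"offset":[0,0,-0.6],"angular":[0,0,0]}]' 40
python3 - <<'E'
from h import *
w=vision.snapshot("wrist"); st=manip.sense(); print(st["force"].round(1),st["tcp_pos"].round(4))
H=hsv(w); L=[];Rr=[]
for v in range(4,135,10):
    r=H[v,235:330]; b=(r[:,0]<22)&(r[:,1]>90)&(r[:,2]>20); x=np.where(b)[0]+235
    g=np.split(x,np.where(np.diff(x)>2)[0]+1); g=[(int(q[0]),int(q[-1]+1)) for q in g if len(q)>5]; print(v,g)
    if len(g)>=2:
        L.append(onz(w,g[0][1],v+.5,.044)); 
        if v<70 : Rr.append(onz(w,g[-1][0],v+.5,.032))
L=np.array(L);Rr=np.array(Rr)
for A in (L,Rr):
    p=np.polyfit(A[:,1],A[:,0],1);print("x at y=-.22",np.polyval(p,-.22),np.polyval(p,-.29),"yaw",np.degrees(np.arctan(-p[0])))
f=lambda a,b,z:onz(w,220+a/2.5,b/2.5,z)
print([f(a,338,.02).round(4) for a in (126,184)],[f(a,367,.1).round(4) for a in (115,197)],[f(a,595,.1).round(4) for a in (117,195)])
E
```

```text
t: 8.55
tcp_pos: [0.5215, -0.3506, 0.0644]
tool_rot: [0.678, 0.735, -0.0, 0.0]
force: [-1.0, 0.9, 4.7]
finger_gap: 0.133
[-1.6  1.3  5. ] [ 0.5215 -0.3506  0.0644]
4 [(252, 266), (297, 310)]
14 [(253, 266), (297, 310)]
24 [(253, 266), (297, 309)]
34 [(253, 266), (297, 309)]
44 [(253, 267), (277, 285), (297, 309)]
54 [(253, 267), (275, 287), (296, 309)]
64 [(254, 267), (281, 290), (297, 308)]
74 [(254, 267), (285, 295), (297, 308)]
84 [(254, 267), (289, 308)]
94 [(254, 267), (293, 307)]
104 [(254, 267), (296, 307)]
114 [(254, 267), (296, 311)]
124 [(254, 267), (296, 315)]
134 [(255, 268), (295, 306), (309, 319)]
x at y=-.22 0.5050499078210572 0.5106390250825491 yaw 4.565070154304645
x at y=-.22 0.5199670279254599 0.5260906533922541 yaw 4.999528073293469
[array([ 0.5111, -0.2881,  0.02  ]), array([ 0.5248, -0.287 ,  0.02  ])] [array([ 0.5125, -0.2878,  0.1   ]), array([ 0.5238, -0.2869,  0.1   ])] [array([ 0.5151, -0.3215,  0.1   ]), array([ 0.5268, -0.3205,  0.1   ])]
```

```bash
python3 -m crank '[{"grip":1,"offset":[0,0,-0.5],"angular":[0,0,0]},{"grip":1,"offset":[3,0,-0.5],"angular":[0,0,0]},{"grip":1,"offset":[6,0,-0.5],"angular":[0,0,0]},{"grip":1,"offset":[9,0,-0.5],"angular":[0,0,0]},{"grip":1,"offset":[12,0,-0.5],"angular":[0,0,0]}]' 40
python3 - <<'E'
from h import *
import pickle
t,s=pickle.load(open("s0.pkl","rb"))
C=np.array([.5126,-.2335]); a=np.radians(94.6); ux=np.array([np.cos(a),np.sin(a)]); uy=np.array([-ux[1],ux[0]])
for nm,u,v,z in (("roof near edge",252,164,.114),("roof far",160,164,.114)):
    p=onz(t,280+u/5,195+v/5,z)[:2]-C; print(nm,p@ux,p@uy)
p=onz(t,280+492/5,195+115/5,.048)[:2]-C; print("pawl pin",p@ux,p@uy)
E
```

```text
t: 9.1
tcp_pos: [0.5208, -0.3387, 0.0645]
tool_rot: [0.678, 0.735, -0.0, 0.0]
force: [0.1, -2.2, 0.4]
finger_gap: 0.132
roof near edge 0.08172064498424134 0.0014081659348168074
roof far 0.12736333336868458 -0.0010134958572406388
pawl pin -0.05321972927143199 -0.02074788553083492
```

The roof sits about 11 mm before mid setting, so I expect the click near stand x ≈ 45 mm, with the pawl first touching at about -90. The tile is now at about -97.

```bash
python3 -m crank '[{"grip":1,"offset":[2,0,0],"angular":[0,0,0]},{"grip":1,"offset":[4,0,0],"angular":[0,0,0]},{"grip":1,"offset":[6,0,0],"angular":[0,0,0]},{"grip":1,"offset":[8,0,0],"angular":[0,0,0]},{"grip":1,"offset":[10,0,0],"angular":[0,0,0]}]' 50
python3 -m crank '[{"grip":1,"offset":[2,0,0],"angular":[0,0,0]},{"grip":1,"offset":[4,0,0],"angular":[0,0,0]},{"grip":1,"offset":[6,0,0],"angular":[0,0,0]},{"grip":1,"offset":[8,0,0],"angular":[0,0,0]},{"grip":1,"offset":[10,0,0],"angular":[0,0,0]}]' 50
python3 -m crank '[{"grip":1,"offset":[2,0,0],"angular":[0,0,0]},{"grip":1,"offset":[4,0,0],"angular":[0,0,0]},{"grip":1,"offset":[6,0,0],"angular":[0,0,0]},{"grip":1,"offset":[8,0,0],"angular":[0,0,0]},{"grip":1,"offset":[10,0,0],"angular":[0,0,0]}]' 50
python3 - <<'E'
from h import *
w=vision.snapshot("wrist"); crop(w,150,0,410,300,2,"w8.png"); print(rel(yaw_y=4.6))
E
```

```text
t: 9.6
tcp_pos: [0.5197, -0.3286, 0.0645]
tool_rot: [0.678, 0.735, -0.0, 0.0]
force: [-0.2, -3.4, -0.5]
finger_gap: 0.133
t: 10.1
tcp_pos: [0.5188, -0.3185, 0.0645]
tool_rot: [0.678, 0.735, -0.0, -0.0]
force: [-0.9, -3.6, 0.1]
finger_gap: 0.133
t: 10.6
tcp_pos: [0.5184, -0.3092, 0.0647]
tool_rot: [0.678, 0.735, -0.0, 0.001]
force: [0.3, -6.2, -1.4]
finger_gap: 0.134
{'yaw': np.float64(4.62), 'pos': array([ 0.5184, -0.3088,  0.0646]), 'F': array([ 0.2 , -3.76, -0.93]), 'gap': 0.131, 't': 10.65, 'tilt': array([ 0.04, -0.05]), 'ang': array([0.04, 0.05, 0.02])}
```

View pics/w8.png

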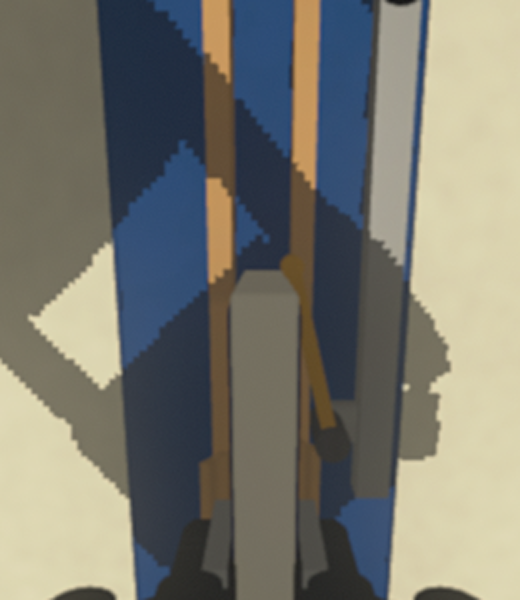

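The pawl is riding on the tile's side and forces are low. I'll continue.

```bash
python3 -m crank '[{"grip":1,"offset":[3,0,0],"angular":[0,0,0]},{"grip":1,"offset":[6,0,0],"angular":[0,0,0]},{"grip":1,"offset":[9,0,0],"angular":[0,0,0]},{"grip":1,"offset":[12,0,0],"angular":[0,0,0]},{"grip":1,"offset":[15,0,0],"angular":[0,0,0]},{"grip":1,"offset":[18,0,0],"angular":[0,0,0]},{"grip":1,"offset":[21,0,0],"angular":[0,0,0]},{"grip":1,"offset":[24,0,0],"angular":[0,0,0]}]' 50
python3 -m crank '[{"grip":1,"offset":[3,0,0],"angular":[0,0,0]},{"grip":1,"offset":[6,0,0],"angular":[0,0,0]},{"grip":1,"offset":[9,0,0],"angular":[0,0,0]},{"grip":1,"offset":[12,0,0],"angular":[0,0,0]},{"grip":1,"offset":[15,0,0],"angular":[0,0,0]},{"grip":1,"offset":[18,0,0],"angular":[0,0,0]},{"grip":1,"offset":[21,0,0],"angular":[0,0,0]},{"grip":1,"offset":[24,0,0],"angular":[0,0,0]}]' 50
python3 - <<'E'
from h import *
w=vision.snapshot("wrist"); crop(w,150,0,410,300,2,"w9.png"); print(rel(yaw_y=4.6))
s=vision.snapshot("side"); crop(s,240,220,400,390,3.5,"s9.png")
E
```

```text
t: 11.45
tcp_pos: [0.5161, -0.2844, 0.0645]
tool_rot: [0.678, 0.735, 0.0, -0.0]
force: [-0.0, -2.9, 0.7]
finger_gap: 0.134
t: 12.25
tcp_pos: [0.5141, -0.2605, 0.0645]
tool_rot: [0.678, 0.735, 0.0, -0.0]
force: [-1.6, -1.8, -0.4]
finger_gap: 0.138
{'yaw': np.float64(4.62), 'pos': array([ 0.514 , -0.2599,  0.0645]), 'F': array([ 0.01, -1.64, -0.26]), 'gap': 0.131, 't': 12.3, 'tilt': array([-0.03,  0.04]), 'ang': array([-0.02, -0.05,  0.02])}
```

View pics/w9.png

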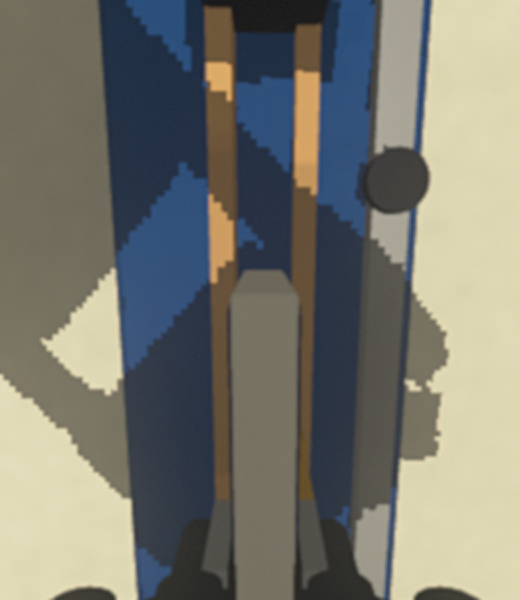

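View pics/s9.png

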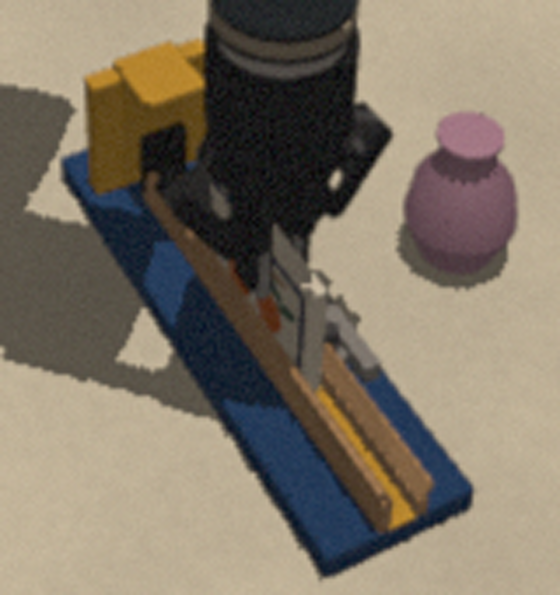

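```bash
python3 - <<'E'
from h import *
import pickle
t,s=pickle.load(open("s0.pkl","rb"))
C=np.array([.5126,-.2335]); a=np.radians(94.6); ux=np.array([np.cos(a),np.sin(a)]); uy=np.array([-ux[1],ux[0]])
p,e=tri(t,(334.4,215.6),s,(310,275.7)); print("knob",p,e,(p[:2]-C)@ux,(p[:2]-C)@uy)
E
python3 -m crank '[{"grip":1,"offset":[3,0,0],"angular":[0,0,0]},{"grip":1,"offset":[6,0,0],"angular":[0,0,0]},{"grip":1,"offset":[9,0,0],"angular":[0,0,0]},{"grip":1,"offset":[12,0,0],"angular":[0,0,0]},{"grip":1,"offset":[15,0,0],"angular":[0,0,0]}]' 50
```

```text
knob [ 0.54185013 -0.17121217  0.03477763] 0.00020392984431121918 0.05974136830626731 -0.0341513334864224
t: 12.85
tcp_pos: [0.5129, -0.2456, 0.0645]
tool_rot: [0.678, 0.735, 0.0, -0.0]
force: [-1.5, -2.1, -0.5]
finger_gap: 0.132
```

```bash
python3 -m crank '[{"grip":1,"offset":[3,0,0],"angular":[0,0,0]},{"grip":1,"offset":[6,0,0],"angular":[0,0,0]},{"grip":1,"offset":[9,0,0],"angular":[0,0,0]},{"grip":1,"offset":[12,0,0],"angular":[0,0,0]},{"grip":1,"offset":[15,0,0],"angular":[0,0,0]},{"grip":1,"offset":[18,0,0],"angular":[0,0,0]},{"grip":1,"offset":[21,0,0],"angular":[0,0,0]},{"grip":1,"offset":[24,0,0],"angular":[0,0,0]}]' 50
python3 -m crank '[{"grip":1,"offset":[2,0,0],"angular":[0,0,0]},{"grip":1,"offset":[4,0,0],"angular":[0,0,0]},{"grip":1,"offset":[6,0,0],"angular":[0,0,0]},{"grip":1,"offset":[8,0,0],"angular":[0,0,0]},{"grip":1,"offset":[8,0,0],"angular":[0,0,0]}]' 50
python3 - <<'E'
from h import *
w=vision.snapshot("wrist"); crop(w,150,0,410,300,2,"w10.png"); print(rel(yaw_y=4.6))
s=vision.snapshot("side"); crop(s,240,220,400,390,3.5,"s10.png")
t=vision.snapshot("top"); crop(t,280,195,440,260,5,"t10.png")
E
```

```text
t: 13.65
tcp_pos: [0.511, -0.2216, 0.0645]
tool_rot: [0.678, 0.735, 0.0, -0.0]
force: [-1.0, -2.2, -1.4]
finger_gap: 0.133
t: 14.15
tcp_pos: [0.5103, -0.2134, 0.0645]
tool_rot: [0.678, 0.735, 0.0, -0.0]
force: [-0.5, -0.5, -0.5]
finger_gap: 0.134
{'yaw': np.float64(4.61), 'pos': array([ 0.5103, -0.2134,  0.0645]), 'F': array([-0.77, -0.49, -1.09]), 'gap': 0.134, 't': 14.2, 'tilt': array([-0.02,  0.05]), 'ang': array([-0.02, -0.05,  0.01])}
```

View pics/w10.png

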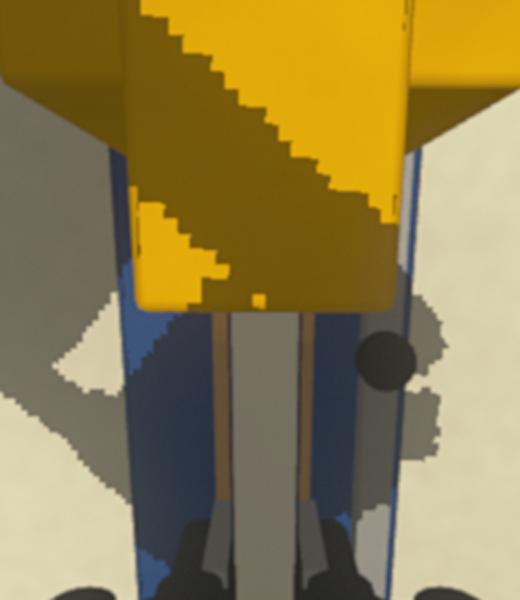

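View pics/s10.png

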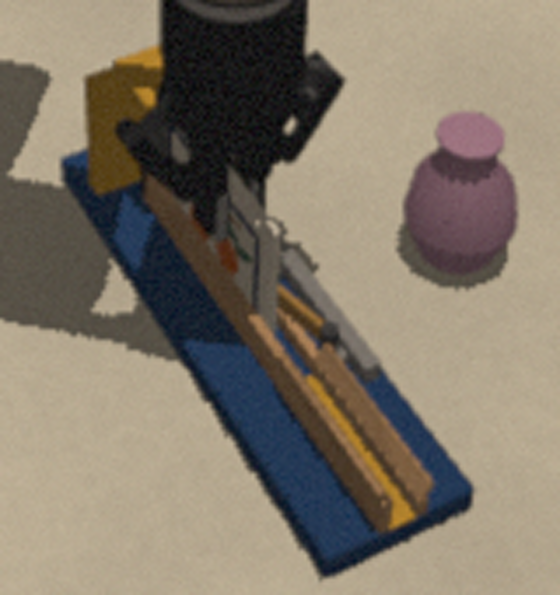

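View pics/t10.png

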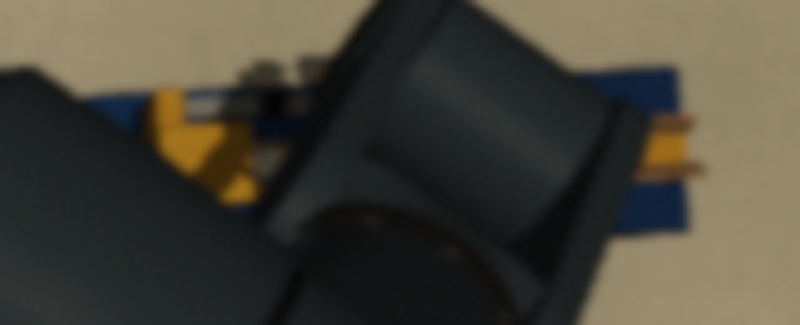

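The tile is going under the roof with the pawl still held back alongside it, as seen in the side view at (300,305). I'll take fine steps now and watch the force.

```bash
python3 -m crank '[{"grip":1,"offset":[1.5,0,0],"angular":[0,0,0]},{"grip":1,"offset":[3,0,0],"angular":[0,0,0]},{"grip":1,"offset":[4,0,0],"angular":[0,0,0]},{"grip":1,"offset":[4,0,0],"angular":[0,0,0]}]' 50
python3 -m crank '[{"grip":1,"offset":[1,0,0],"angular":[0,0,0]},{"grip":1,"offset":[2,0,0],"angular":[0,0,0]},{"grip":1,"offset":[2,0,0],"angular":[0,0,0]}]' 50
python3 -m crank '[{"grip":1,"offset":[1,0,0],"angular":[0,0,0]},{"grip":1,"offset":[2,0,0],"angular":[0,0,0]},{"grip":1,"offset":[2,0,0],"angular":[0,0,0]}]' 50
python3 - <<'E'
from h import *
s=vision.snapshot("side"); crop(s,280,270,370,345,8,"s11.png")
E
```

```text
t: 14.7
tcp_pos: [0.5101, -0.2098, 0.0645]
tool_rot: [0.678, 0.735, 0.0, -0.0]
force: [-0.2, -0.7, -1.3]
finger_gap: 0.136
t: 15.0
tcp_pos: [0.5099, -0.2078, 0.0645]
tool_rot: [0.678, 0.735, 0.0, -0.0]
force: [-1.0, -1.0, -1.8]
finger_gap: 0.132
t: 15.3
tcp_pos: [0.5097, -0.2057, 0.0645]
tool_rot: [0.678, 0.735, 0.0, -0.0]
force: [-0.4, -1.1, -1.9]
finger_gap: 0.137
```

View pics/s11.png

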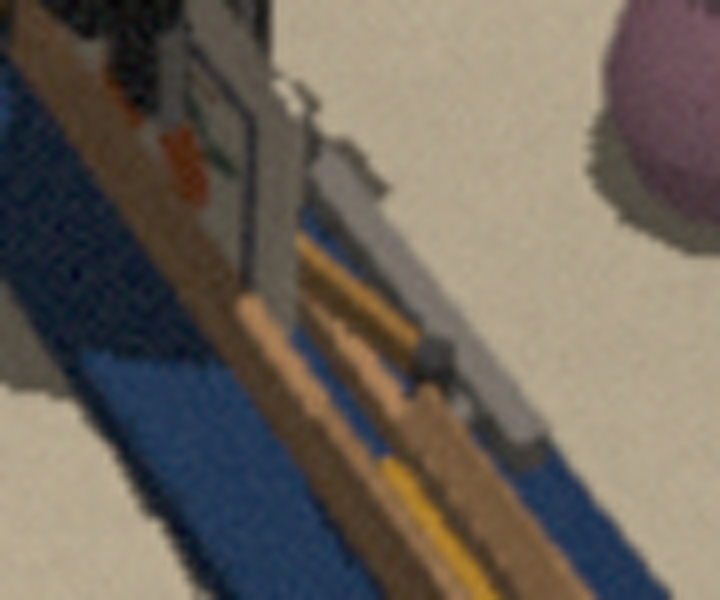

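```bash
python3 -m crank '[{"grip":1,"offset":[1,0,0],"angular":[0,0,0]},{"grip":1,"offset":[2,0,0],"angular":[0,0,0]},{"grip":1,"offset":[2,0,0],"angular":[0,0,0]}]' 50
python3 -m crank '[{"grip":1,"offset":[1,0,0],"angular":[0,0,0]},{"grip":1,"offset":[2,0,0],"angular":[0,0,0]},{"grip":1,"offset":[2,0,0],"angular":[0,0,0]}]' 50
python3 -m crank '[{"grip":1,"offset":[1,0,0],"angular":[0,0,0]},{"grip":1,"offset":[1,0,0],"angular":[0,0,0]}]' 50
python3 - <<'E'
from h import *
s=vision.snapshot("side"); crop(s,280,270,370,345,8,"s12.png")
E
```

```text
t: 15.65
tcp_pos: [0.5095, -0.2038, 0.0645]
tool_rot: [0.678, 0.735, 0.0, -0.0]
force: [-1.1, -0.4, -2.4]
finger_gap: 0.137
t: 15.95
tcp_pos: [0.5094, -0.2018, 0.0645]
tool_rot: [0.678, 0.735, 0.0, -0.0]
force: [-0.6, -1.8, -2.8]
finger_gap: 0.133
t: 16.15
tcp_pos: [0.5093, -0.2008, 0.0645]
tool_rot: [0.678, 0.735, 0.0, -0.0]
force: [-1.1, -1.1, -2.3]
finger_gap: 0.131
```

View pics/s12.png

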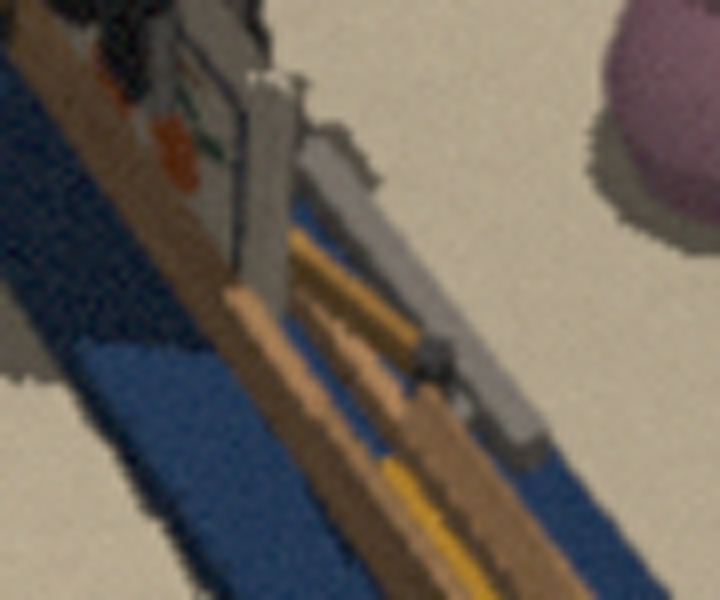

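```bash
for i in 1; do :; done; python3 -m crank '[{"grip":1,"offset":[1,0,0],"angular":[0,0,0]},{"grip":1,"offset":[1,0,0],"angular":[0,0,0]}]' 50
python3 -m crank '[{"grip":1,"offset":[1,0,0],"angular":[0,0,0]},{"grip":1,"offset":[1,0,0],"angular":[0,0,0]}]' 50
python3 -m crank '[{"grip":1,"offset":[1,0,0],"angular":[0,0,0]},{"grip":1,"offset":[1,0,0],"angular":[0,0,0]}]' 50
python3 - <<'E'
from h import *
s=vision.snapshot("side"); crop(s,280,270,370,345,8,"s13.png")
E
```

```text
t: 16.4
tcp_pos: [0.5094, -0.2002, 0.0645]
tool_rot: [0.678, 0.735, -0.0, 0.0]
force: [-2.1, -2.8, -2.7]
finger_gap: 0.136
t: 16.6
tcp_pos: [0.5093, -0.1993, 0.0646]
tool_rot: [0.678, 0.735, -0.0, 0.0]
force: [-1.8, -2.6, -2.4]
finger_gap: 0.138
t: 16.8
tcp_pos: [0.5093, -0.1983, 0.0646]
tool_rot: [0.678, 0.735, -0.0, 0.0]
force: [-1.5, -2.9, -1.8]
finger_gap: 0.134
```

View pics/s13.png

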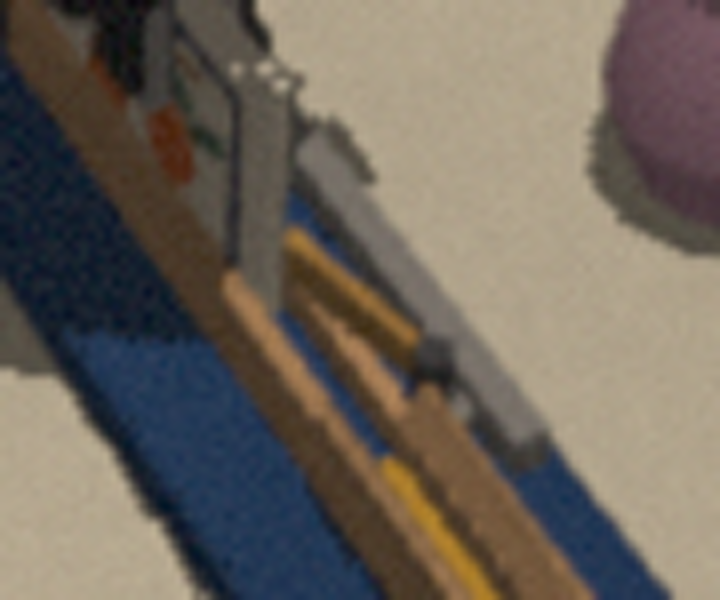

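The buffer was met at TCP y of about -0.2005, and the pawl is nearly at the tile's rear edge. The click should come in about 2 mm.

```bash
python3 -m crank '[{"grip":1,"offset":[1,0,0],"angular":[0,0,0]},{"grip":1,"offset":[1,0,0],"angular":[0,0,0]}]' 50
python3 -m crank '[{"grip":1,"offset":[0.7,0,0],"angular":[0,0,0]},{"grip":1,"offset":[0.7,0,0],"angular":[0,0,0]}]' 50
python3 - <<'E'
from h import *
s=vision.snapshot("side"); crop(s,280,270,370,345,8,"s14.png"); print(rel())
E
```

```text
t: 17.05
tcp_pos: [0.5092, -0.1972, 0.0646]
tool_rot: [0.678, 0.735, -0.0, 0.0]
force: [-2.0, -4.7, -2.4]
finger_gap: 0.132
t: 17.25
tcp_pos: [0.5091, -0.1965, 0.0646]
tool_rot: [0.678, 0.735, -0.0, 0.0]
force: [-2.2, -4.2, -2.5]
finger_gap: 0.135
{'yaw': np.float64(4.63), 'pos': array([ 0.5091, -0.1965,  0.0646]), 'F': array([-2.48, -4.85, -1.5 ]), 'gap': 0.139, 't': 17.3, 'tilt': array([ 0.02, -0.02])}
```

View pics/s14.png

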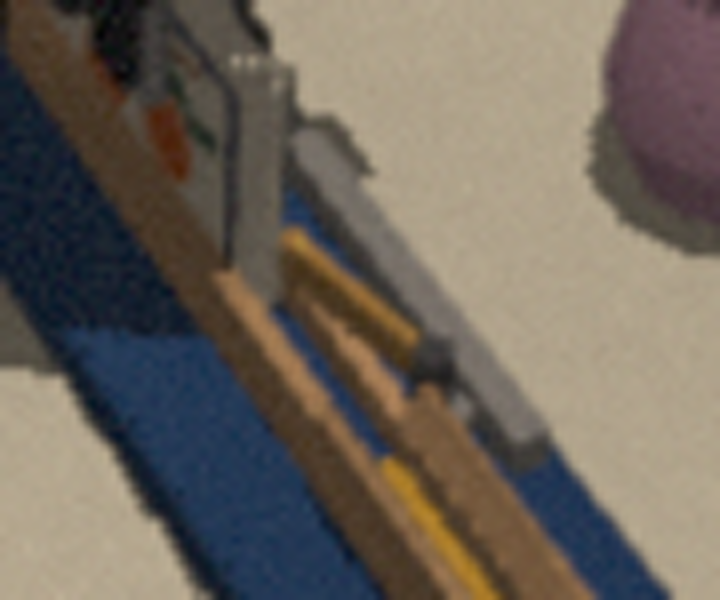

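Not clicked yet.

```bash
python3 -m crank '[{"grip":1,"offset":[0.7,0,0],"angular":[0,0,0]},{"grip":1,"offset":[0.7,0,0],"angular":[0,0,0]}]' 50
python3 - <<'E'
from h import *
s=vision.snapshot("side"); crop(s,280,270,370,345,8,"s15.png"); print(rel())
E
```

```text
t: 17.5
tcp_pos: [0.5091, -0.1958, 0.0646]
tool_rot: [0.678, 0.735, -0.0, 0.0]
force: [-2.1, -5.0, -2.9]
finger_gap: 0.135
{'yaw': np.float64(4.62), 'pos': array([ 0.5091, -0.1958,  0.0646]), 'F': array([-1.73, -4.33, -2.22]), 'gap': 0.134, 't': 17.55, 'tilt': array([ 0.01, -0.01])}
```

View pics/s15.png

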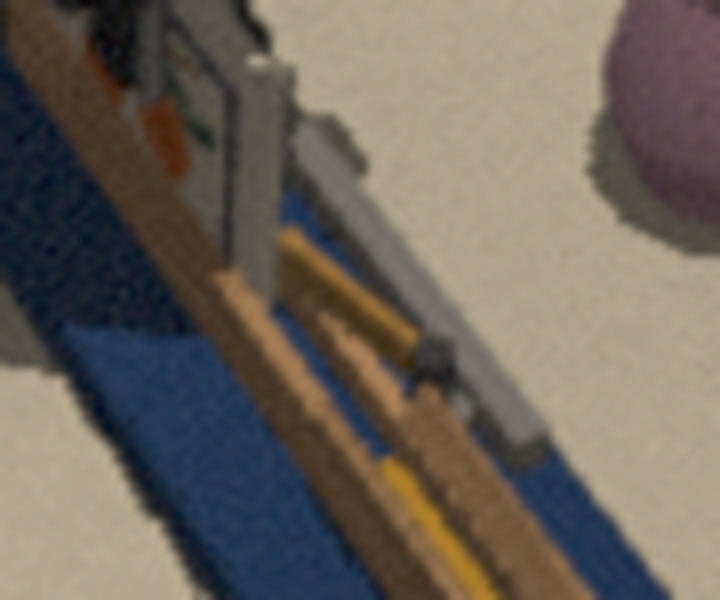

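```bash
python3 -m crank '[{"grip":1,"offset":[0.7,0,0],"angular":[0,0,0]},{"grip":1,"offset":[0.7,0,0],"angular":[0,0,0]}]' 50
python3 - <<'E'
from h import *
s=vision.snapshot("side"); crop(s,280,270,370,345,8,"s16.png"); print(rel())
E
```

```text
t: 17.75
tcp_pos: [0.5091, -0.1951, 0.0646]
tool_rot: [0.678, 0.735, 0.0, 0.0]
force: [-0.5, -5.6, -3.2]
finger_gap: 0.132
{'yaw': np.float64(4.64), 'pos': array([ 0.5091, -0.1951,  0.0646]), 'F': array([-1.25, -4.82, -2.21]), 'gap': 0.13, 't': 17.8, 'tilt': array([ 0.03, -0.02])}
```

View pics/s16.png

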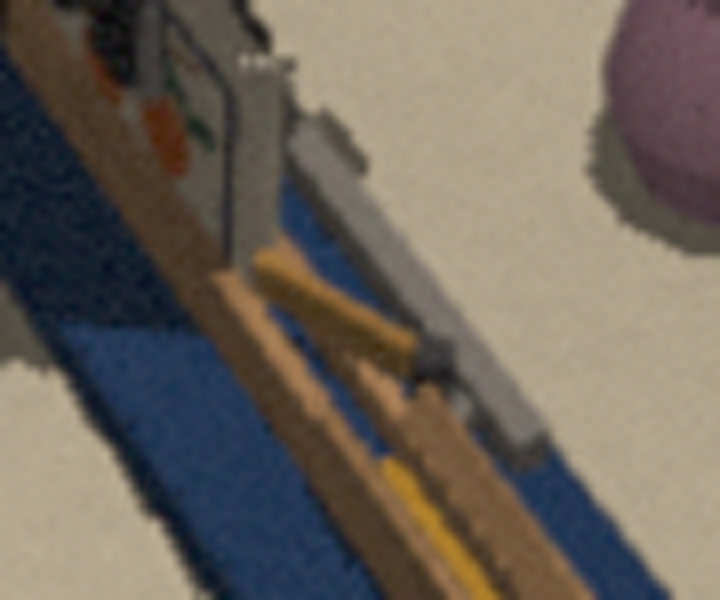

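The click is clear: the pawl's tip has swung across behind the tile's rear face at (262,258). I'll hold a moment, then open gently.

```bash
python3 -m crank '[{"grip":1,"offset":[0,0,0],"angular":[0,0,0]},{"grip":1,"offset":[0,0,0],"angular":[0,0,0]},{"grip":0.82,"offset":[0,0,0],"angular":[0,0,0]},{"grip":0.75,"offset":[0,0,0],"angular":[0,0,0]},{"grip":0.65,"offset":[0,0,0],"angular":[0,0,0]},{"grip":0.6,"offset":[0,0,0],"angular":[0,0,0]},{"grip":0.6,"offset":[0,0,0],"angular":[0,0,0]}]' 20
python3 - <<'E'
from h import *
s=vision.snapshot("side"); crop(s,240,220,370,345,4.5,"s17.png"); print(rel())
w=vision.snapshot("wrist"); crop(w,0,0,560,420,1.4,"w17.png")
E
```

```text
t: 18.5
tcp_pos: [0.5089, -0.1947, 0.0646]
tool_rot: [0.678, 0.735, 0.0, -0.0]
force: [0.3, -0.6, -0.1]
finger_gap: 0.398
{'yaw': np.float64(4.61), 'pos': array([ 0.509 , -0.1947,  0.0646]), 'F': array([ 0.57,  0.32, -0.92]), 'gap': 0.396, 't': 18.55, 'tilt': array([0.  , 0.01])}
```

View pics/s17.png

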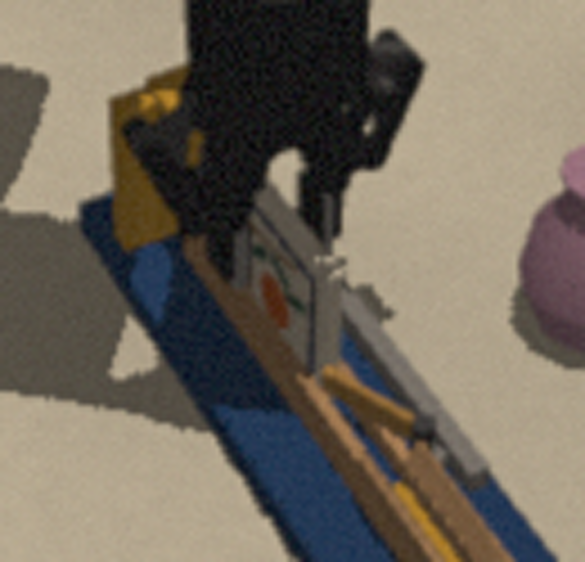

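View pics/w17.png

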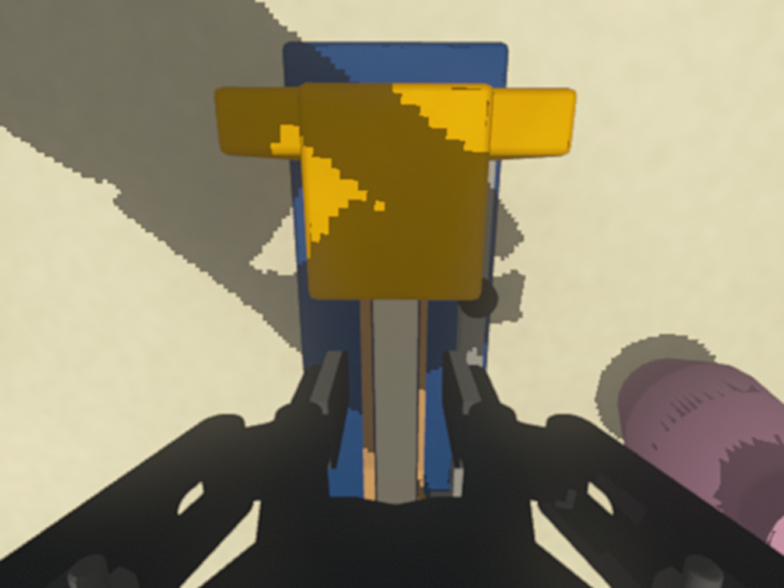

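The tile is released with clear gaps on both sides, standing straight. I'll raise the tool straight up and check.

```bash
python3 -m crank '[{"grip":0.6,"offset":[0,0,-10],"angular":[0,0,0]},{"grip":0.6,"offset":[0,0,-30],"angular":[0,0,0]},{"grip":0.6,"offset":[0,0,-70],"angular":[0,0,0]},{"grip":0.6,"offset":[0,0,-110],"angular":[0,0,0]},{"grip":0.6,"offset":[0,0,-150],"angular":[0,0,0]},{"grip":0.6,"offset":[-40,0,-150],"angular":[0,0,0]},{"grip":0.6,"offset":[-80,0,-150],"angular":[0,0,0]},{"grip":0.6,"offset":[-80,0,-150],"angular":[0,0,0]},{"grip":0.6,"offset":[-80,0,-150],"angular":[0,0,0]}]' 20
python3 - <<'E'
from h import *
s=vision.snapshot("side"); crop(s,0,0,560,420,1.4,"s18a.png");crop(s,240,220,400,390,3.5,"s18.png"); print(rel())
w=vision.snapshot("wrist"); crop(w,0,0,560,420,1.4,"w18.png")
E
```

```text
t: 19.5
tcp_pos: [0.5149, -0.2752, 0.2149]
tool_rot: [0.679, 0.734, 0.0, -0.0]
force: [-0.3, 0.3, 0.8]
finger_gap: 0.403
{'yaw': np.float64(4.58), 'pos': array([ 0.5147, -0.2741,  0.2146]), 'F': array([-0.9 , -0.24,  0.08]), 'gap': 0.397, 't': 19.55, 'tilt': array([-0.05,  0.07])}
```

View pics/s18.png

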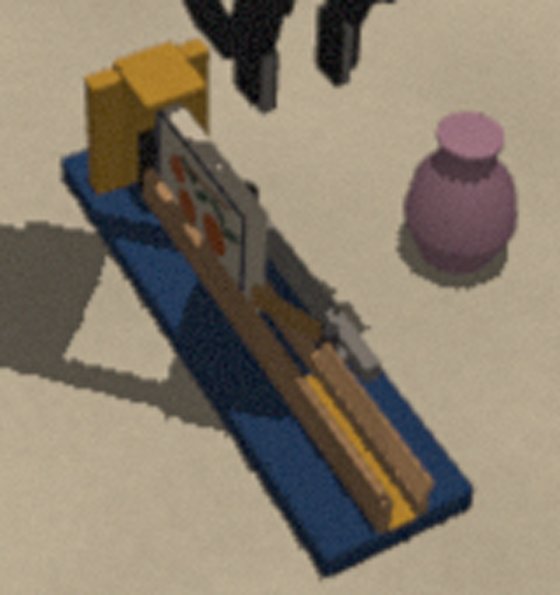

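View pics/w18.png

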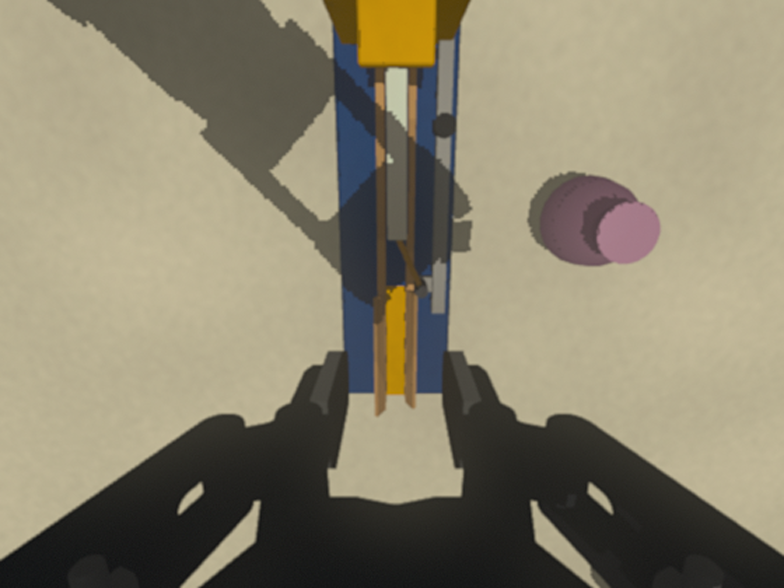

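View pics/s18a.png

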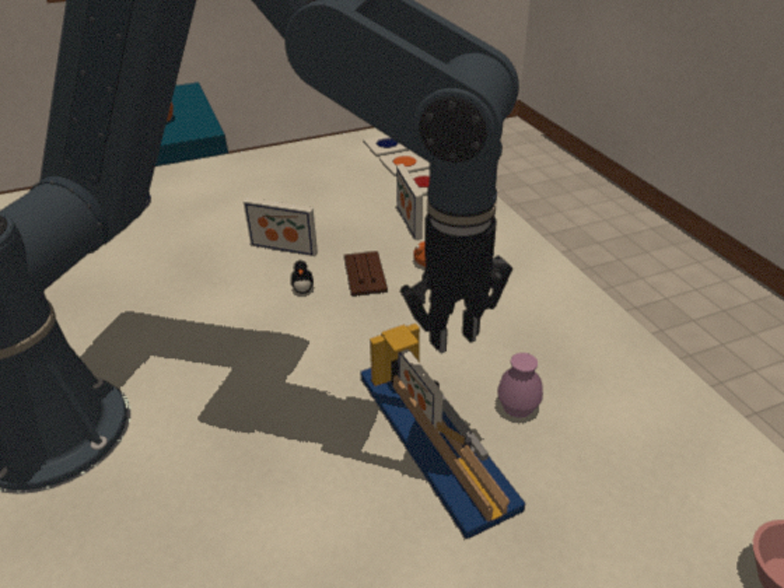

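The tile stands straight in the channel under the roof. The pawl lies across its rear face (wrist view about (402,242)), and the vase, bird and whale are in place. I'll do one numeric check and then hand in.

```bash
python3 - <<'E'
from h import *
w=vision.snapshot("wrist")
C=np.array([.5126,-.2335]); a=np.radians(94.6); ux=np.array([np.cos(a),np.sin(a)]); uy=np.array([-ux[1],ux[0]])
for u,v in ((397,240),(397,70)):
    p=onz(w,u/1.4,v/1.4,.1)[:2]-C; print(p@ux,p@uy)
for u,v in ((402,242),(421,288)):
    p=onz(w,u/1.4,v/1.4,.046)[:2]-C; print("pawl",p@ux,p@uy)
print(manip.sign_off())
E
```

```text
-0.010186636076002904 -0.0015163515819394211
0.08261042628088701 -0.0012689109777681712
pawl -0.02058399150893774 -0.005348849506962892
pawl -0.05556630823627775 -0.019916428928148707
the job is handed in; nothing more can be done
None
```

I took the tile from the foot, set it in the loading end and slid it through until the pawl clicked behind it, then let go, raised the arm clear and handed in the job. No verdict was reported on hand-in.

- **Position:** the tile's rear edge measures about -10 mm in the stand's frame, so its centre is at about +45 mm. The roof's position had predicted about 45 mm, with the carrier roughly 11 mm before its mid setting.
- **Alignment:** the tile is within about 1.5 mm of the channel's centre line and looks upright and straight in the pictures. That offset is about the limit of the camera calibration.
- **Pawl:** the side view shows it sprung across behind the tile's rear face. I judged this from the pictures, because the pawl angle can't be read directly.
- **Force:** the wrist force along the channel read at most about 6 N while pushing, at the end of each move. Pressing down on the channel floor while lowering, the floor's push on the tile peaked at about 8 to 9 N, well under the 35 N limit.
- **Bystanders:** the vase and bird stand as before in the last pictures. The whale is partly hidden behind the gripper in the final side view, but nothing came near it.
- **Time:** the run took about 20 s of the 64 s allowed.

The top and wrist cameras disagreed by about 2 mm on the channel's centre line, so I aligned the tile to the channel in the wrist picture.

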